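Put two press-brake die segments back in the tool tray, V up and all facing the same way

TASK

Put the two loose V-die segments back into the two free pockets of the tool tray, standing on their foot with the V up and the clamping groove towards the pull-handle side, in line with the two dies already there. Set them down, do not drop them, and leave the dies in the tray and everything else on the table where they are.

Things in the scene. Friction and masses are not known exactly. Their poses are not given: they have to be found in the camera images.
- die_a_center (a point): press-brake V-die segment, solid dark steel block, about 0.66 kg: 50 mm long (own x, along the V), 36 mm wide (y), 55 mm high (z). V in the top (+z), clamping groove in the +y side. This point: its centre, 27.5 mm above the foot, axes of the die. Starts lying on its -y side on the table: groove up, V facing sideways.
- die_b_center (a point): press-brake V-die segment, solid dark steel block, about 0.66 kg: 50 mm long (own x, along the V), 36 mm wide (y), 55 mm high (z). V in the top (+z), clamping groove in the +y side. This point: its centre, 27.5 mm above the foot, axes of the die. Starts standing on the table, V up, turned some way.
- tray: fixed folded sheet-steel tool tray, 154 mm (x) by 280 mm (y), rim 21 mm high with a 9 mm inward lip, floor 3 mm thick; origin under its centre, +x towards its bow pull handle (32 mm out of the rim). Four pockets in a row along y, at y = -99, -33 (both free), +33 and +99 mm (filled), each 52 (x) by 63 mm (y) between strips and ribs that stand 8 mm above the floor.
- pocket_1 (a point): centre of the free end pocket (tray y = -99 mm), on the tray floor; axes as the tray. A die stands here with its length along the tray's y and its groove (+y of the die) towards the tray's +x
- pocket_2 (a point): centre of the free pocket beside the dies already there (tray y = -33 mm), on the tray floor; axes as the tray; a die stands here the same way
- tray_front (a point): middle of the tray's pull-handle rim, 75 mm from the tray's centre in +x, 20 mm above the table; axes as the tray
- kept_1_center (a point): centre of the same kind of die (27.5 mm above its foot), already in the tray at y = +33 mm, V up, groove to the handle side; must stay
- kept_2_center (a point): the same at y = +99 mm; must stay
- die_a: the same lying die, origin at the middle of its foot face. Bright 90-degree V, 22 mm wide, 11 mm deep, along the whole top; bright-floored groove 10 mm wide, 5 mm deep, along the +y side, 18 to 28 mm above the foot; -y side, ends and foot are plain.
- die_b: the same standing die, origin at the middle of its foot face. Bright 90-degree V, 22 mm wide, 11 mm deep, along the whole top; bright-floored groove 10 mm wide, 5 mm deep, along the +y side, 18 to 28 mm above the foot; -y side, ends and foot are plain.
- holder: bystander: square slotted steel holder, 80 x 80 mm, 105 mm high, origin under its centre
- clip: bystander: small bent angle, 46 x 40 mm, one leg 16 mm up, origin under its centre
- caliper: bystander: caliper lying flat, 230 mm long along its x, jaws to -y, 12 mm high
- hex_key: bystander: L-shaped hex key lying flat, 90 x 30 mm, 8 mm thick
- mallet: bystander: rubber mallet lying down, 220 mm long along its x, head 85 mm wide and 40 mm high at its +x end
Mind the look-alikes: they are no part of the job. Leave any blue or yellow look-alike of the die_b alone. What is shaped like the die_a but turquoise or white is not meant.

How it is judged:
By the outcome, as a careful person would: the job done as asked, in the order asked, and still so for the second after the job is handed in, with the robot touching nothing.
It also fails if it takes over 70 s, if anything falls off the work surface, if the arm or the gripper's body presses on something with over 40 N, if the wrist force passes 120 N, or if a joint passes its speed limit or range.

ROBOT

A 6-joint arm with a two-finger parallel gripper is mounted at the origin on the work surface. World frame = base frame: x ahead of the robot, y to its left, z up, the work surface at z = 0. Lengths are in m, angles in rad, forces in N, time in s.
With the tool pointing down it reaches from about 0.35 to 0.975 m from the base axis. Payload 4.9 kg.
Tool frame: the origin (TCP) lies at the very end of the fingers, on their centre line; the grasp point (between the pads) lies behind it (manip.grip_depth is the z of the grasp point in the tool frame, in m); z points along the fingers, y is the direction in which the jaws open and shut (so a half turn about z gives the same grasp; the last joint's range is limited). The gripper opens to 85 mm and grips with 20 to 120 N. Pads are 22 mm wide; open, the fingers measure 114 mm over their backs; the gripper's body (76 mm by 85 mm) begins 54 mm behind the grasp point. The pads swing forward as they close: fully open they stand 13 mm farther back than shut.
Start: joints at [-1.317, 0.053, 1.613, -0, 1.476, -0.119], TCP at [0.228, -0.582, 0.231] pointing down, gripper open.
Joint ranges: [-3.01, 3.01], [-1.01, 2.22], [0.06, 2.58], [-1.02, 4.17], [0.09, 2.62], [-3.14, 3.14]. Speed limits (rad/s): [2.57, 2.57, 3.14, 3.14, 3.14, 3.14].

INTERFACE

Orientations are given as a unit quaternion [w, x, y, z].
In Python, from plant import state, optics, manip, silhouettes, place_of gives the robot as it stands. The module is installed in compiled form; this text tells all that it offers.
- The arm moves only by the tool jog_arm, never from a script. Its argument "increments" is a list of rows, each an object with "slide": the shift along the tool's x, y, z in mm, a list of three; "rotation": the turn, a rotation vector about the tool's x, y, z in degrees, a list of three. A call has 1 to 20 rows; each row shifts and turns the commanded pose from where the row before left it, along the tool's axes as they then stand; what a row does not reach is not made up. A row lasts 1/12 s, in which the tool goes at most 41.7 mm and 7.16 degrees, less where a joint would pass 70% of its speed; a pose out of reach is approached as far as the arm can. A call with a gripper value outside its range is refused whole. "fingers" is the opening, from 0 (shut) to 1 (fully open), set as the call begins (left out, the last holds). The fingers move at their own pace and stop on an object; the grip force is fixed at half the most. Time passes only in rows, so rows that do not move let the fingers close. It gives the time, the measured TCP pose, the force and the opening at its end, in the units of the state.
- state(): the state, without advancing time (a new reading comes with each control period).
- optics.grab_frame(name): name is "scene" or "top" or "wrist"; returns a dict with "frame" (480x640x3 uint8, blue, green, red), "camera_matrix" (3x3 intrinsics, pixels), "R" (3x3) and "t" (3): a world point X has camera coordinates R X + t. Camera axes: x right, y down, z forward; pixel columns grow to the right and rows downward; lengths in m; the calibration is good to about 2 mm. A picture is of the moment at which its call begins. There is no depth.
- manip.job_done(): hands the job in, once; it reports no verdict.
Trained networks look in the newest picture that a camera, given by its name, has taken for a name from the list of things; names that differ only in an ending like _2 or _b are one class to them, and where a whole thing is asked for, a point or a joint stands for the part that bears it (a point fixed in the world has none). Each returns a list of dicts, best first, with "score" (0 to 1); they miss things now and then, are a little off and sometimes report something else, mostly with a low value. They report only what shows in the picture. A call takes as long as a camera call. They do not tell look-alikes from the thing itself.
- silhouettes(thing, camera): "mask" (480x640 bool, what is visible of it) and "bbox" ([left, top, right, bottom] in pixels, round what is visible of it).
- place_of(thing, camera): "uv" ([column, row] in pixels: a listed point, or the origin of a listed thing).
The state is a dict: "time": time; "joint_pos": joint angles; "joint_vel": joint speeds; "joint_efforts": joint torques, N m; "tool_pos": TCP position; "tool_rot": TCP orientation; "contact_force": force on the tool from outside, world axes, zero at the start; "ft_torque": the same for the moment, N m; "gripper_width": opening from 0.0 (shut) to 1.0 (fully open).
Only numpy, scipy, OpenCV 4.12 (cv2) and the standard library are available. Lean on these libraries where they do the work, as an engineer would, in place of code of your own. Each camera call takes 0.05 s, during which the arm holds its last target.

## Working session

There is one attempt and no reset: what is moved stays moved. The work goes in short steps, Python scripts to look and compute and a tool call to move; the robot and the scene stay as the last step left them, time stands still between calls to the robot, and variables do not carry over. Pictures are saved under pics/ and viewed, and the job is handed in when it is done.

Besides the shell and the picture viewer there is one more tool, called after "Request:" in YAML: its name, and indented under it one key for each argument. jog_arm: Moves the arm, as the interface text tells. Its arguments: {"type":"object","properties":{"increments":{"type":"array","items":{"type":"object","properties":{"slide":{"type":"array","items":{"type":"number"}},"rotation":{"type":"array","items":{"type":"number"}}}}},"fingers":{"type":"number"}},"required":["increments"]}

```bash
mkdir -p pics; ls; python3 - <<'E'
from plant import state, optics, manip, silhouettes, place_of
import cv2
print(state()); print(manip.grip_depth)
for n in ["scene","top","wrist"]:
    f=optics.grab_frame(n); cv2.imwrite(f"pics/{n}0.png",f["frame"]); print(n,f["camera_matrix"].tolist(),f["R"].tolist(),f["t"].tolist())
E
```

```text
pics
{'time': 0.0, 'joint_pos': array([-1.31702274e+00,  5.33573140e-02,  1.61432275e+00, -1.86648980e-05,
        1.47600204e+00, -1.18982055e-01]), 'joint_vel': array([ 0.00115949,  0.00036077,  0.00178422,  0.00142305, -0.00066769,
       -0.00041992]), 'joint_efforts': array([-1.12815364e-03, -3.93680334e+01, -3.70177174e+01, -3.07545424e-04,
        7.03406346e-03, -8.84938970e-06]), 'tool_pos': array([ 0.2274595 , -0.58145663,  0.23004557]), 'tool_rot': array([-1.04172432e-03,  9.82681171e-01,  1.85301445e-01, -7.96250602e-05]), 'contact_force': array([0.21836112, 0.55476521, 0.44452094]), 'ft_torque': array([0.02111479, 0.02026057, 0.03415462]), 'gripper_width': 1.0006518531682678}
-0.0187
scene [[609.6242309200156, 0.0, 318.9609424532279], [0.0, 609.6242309200156, 244.03333630763834], [0.0, 0.0, 1.0]] [[-0.5992781766199603, 0.8005400474792095, -0.0011399162428553076], [0.6544977881107951, 0.4891311181612438, -0.5765270111663531], [-0.4609753923856809, -0.34624612868350796, -0.8170772949890058]] [0.4181384901444964, -0.2689259621994534, 1.804725672959135]
top [[452.58894331764316, 0.0, 325.8194119846775], [0.0, 452.58894331764316, 232.9735938000471], [0.0, 0.0, 1.0]] [[0.020686800744727864, -0.9997807383897643, -0.003245214902810191], [-0.9784655323612622, -0.019578788864962025, -0.20547961701242382], [0.2053710258433235, 0.007426046821743876, -0.9786560149371494]] [-0.13657806069632408, 0.5552911612224546, 1.021805937908399]
wrist [[353.2475475344205, 0.0, 316.7946740872259], [0.0, 353.2475475344205, 237.96240619806426], [0.0, 0.0, 1.0]] [[0.3642226410207112, -0.9313100086460657, -0.00188030943319395], [-0.8934473871361351, -0.3499835085710728, 0.28153740452717235], [-0.26285667993702005, -0.1008623394729084, -0.959548411644009]] [-0.6231267095257415, -0.03531596992403981, 0.37842561203164904]
```

View pics/scene0.png

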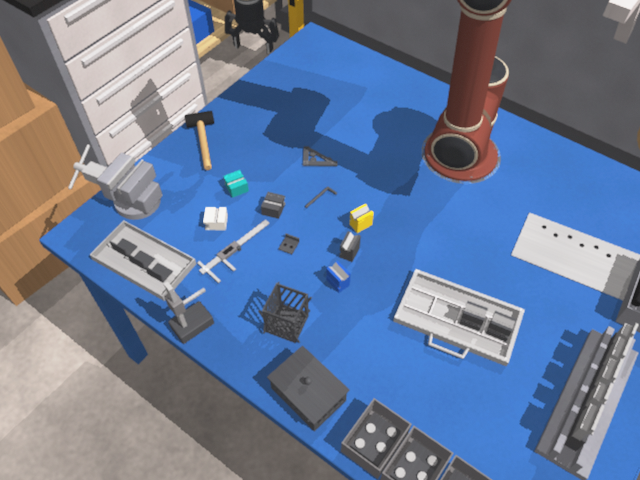

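View pics/top0.png

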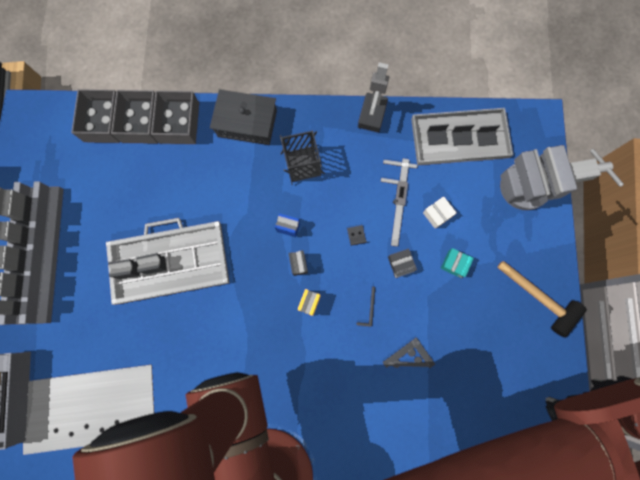

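View pics/wrist0.png

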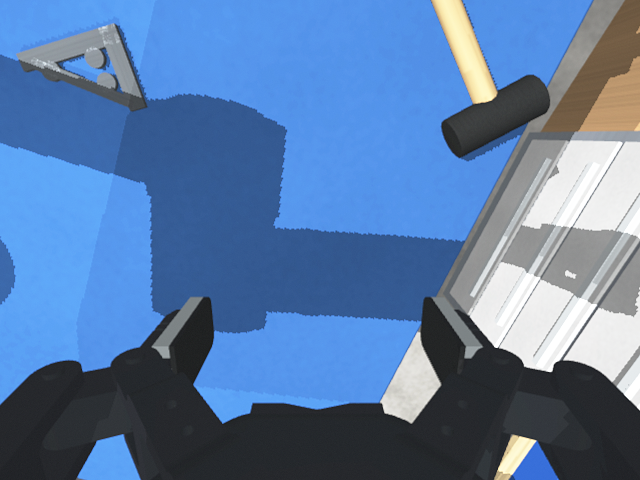

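Candidates for die_a in top: dark (402,263), turquoise (459,262), white (440,212); the dark one is meant. Candidates for die_b: dark (300,263), blue (288,225), yellow (310,302); again the dark one. I'll check both in close crops.

```bash
cat > h.py <<'E'
from plant import state, optics, manip, silhouettes, place_of
import cv2, numpy as np
def ray(f,uv,z):
    K,R,t=f["camera_matrix"],np.array(f["R"]),np.array(f["t"])
    d=R.T@np.linalg.inv(K)@np.array([uv[0],uv[1],1.]); c=-R.T@t
    return c+d*(z-c[2])/d[2]
def proj(f,X):
    p=f["camera_matrix"]@(np.array(f["R"])@np.asarray(X,float)+f["t"]); return p[:2]/p[2]
def two(fs,uvs):
    A=[];b=[]
    for f,uv in zip(fs,uvs):
        R,t=np.array(f["R"]),np.array(f["t"]); d=R.T@np.linalg.inv(f["camera_matrix"])@np.array([uv[0],uv[1],1.]); d/=np.linalg.norm(d); c=-R.T@t
        M=np.eye(3)-np.outer(d,d); A.append(M); b.append(M@c)
    return np.linalg.lstsq(np.vstack(A),np.hstack(b),rcond=None)[0]
E
python3 - <<'E'
from h import *
fs={n:optics.grab_frame(n) for n in ["scene","top"]}
Z=dict(die_a=0.018,die_a_center=.018,die_b=0,die_b_center=.0275,tray=0,pocket_1=.003,pocket_2=.003,tray_front=.02,kept_1_center=.0305,kept_2_center=.0305,holder=0,clip=0,caliper=0,hex_key=0)
for th,z in Z.items():
  for n,f in fs.items():
    for r in place_of(th,n)[:4]:
      print(th,n,round(r["score"],2),np.round(r["uv"],1),np.round(ray(f,r["uv"],z),4)[:2])
t=fs["top"]["frame"];s=fs["scene"]["frame"]
a=cv2.resize(t[200:320,270:480],None,fx=3.8,fy=3.8,interpolation=cv2.INTER_CUBIC);cv2.imwrite("pics/ct.png",a)
a=cv2.resize(s[160:300,195:385],None,fx=4,fy=4,interpolation=cv2.INTER_CUBIC);cv2.imwrite("pics/cs.png",a)
a=cv2.resize(t[210:310,95:240],None,fx=5,fy=5,interpolation=cv2.INTER_CUBIC);cv2.imwrite("pics/ctr.png",a)
E
```

```text
die_a scene 0.9 [222.8 216. ] [ 0.6053 -0.3938]
die_a scene 0.85 [358.3 223.5] [ 0.407 -0.086]
die_a scene 0.75 [240.9 188.6] [ 0.5028 -0.4183]
die_a scene 0.69 [270.7 213. ] [ 0.5198 -0.2966]
die_a top 0.91 [296.8 267.5] [ 0.4789 -0.0561]
die_a top 0.9 [285.6 227.1] [ 0.5791 -0.0249]
die_a top 0.82 [308.  304.5] [ 0.3904 -0.0859]
die_a top 0.73 [399.  250.2] [ 0.5267 -0.3053]
die_a_center scene 0.91 [236.5 178.4] [ 0.4817 -0.4532]
die_a_center scene 0.85 [273.8 203.7] [ 0.4897 -0.3104]
die_a_center scene 0.66 [348.7 248.7] [ 0.4896 -0.0592]
die_a_center scene 0.66 [202.2 149.1] [ 0.4561 -0.6093]
die_a_center top 0.69 [438.8 211.4] [ 0.6269 -0.4058]
die_a_center top 0.64 [401.8 259.9] [ 0.5028 -0.3118]
die_a_center top 0.63 [370.4 305.8] [ 0.3904 -0.2353]
die_b scene 0.9 [222.8 216. ] [ 0.5963 -0.405 ]
die_b scene 0.85 [358.3 223.5] [ 0.3953 -0.093 ]
die_b scene 0.75 [240.9 188.6] [ 0.4923 -0.43  ]
die_b scene 0.69 [270.7 213. ] [ 0.5096 -0.3065]
die_b top 0.91 [296.8 267.5] [ 0.4813 -0.0548]
die_b top 0.9 [285.6 227.1] [ 0.5831 -0.0231]
die_b top 0.82 [308.  304.5] [ 0.3913 -0.0851]
[... 1159 characters left out ...]
0.2907]
kept_1_center top 0.74 [150.3 265.3] [0.4755 0.2966]
kept_2_center scene 0.81 [500.8 326.9] [0.4657 0.3627]
kept_2_center top 0.61 [122.6 269. ] [0.4652 0.3625]
holder scene 0.64 [285.7 325.4] [ 0.7551 -0.0577]
holder top 0.94 [300.9 164.4] [ 0.7507 -0.0563]
clip scene 0.76 [291.3 244.1] [ 0.5579 -0.1963]
clip scene 0.16 [451.9 337.8] [0.5432 0.2812]
clip top 0.65 [355.5 233.5] [ 0.5702 -0.1994]
clip top 0.57 [370.9 308.4] [ 0.3851 -0.2381]
caliper scene 0.64 [234.  245.9] [ 0.6532 -0.3141]
caliper top 0.69 [397.3 202.2] [ 0.6538 -0.3053]
hex_key scene 0.5 [317.8 197.6] [ 0.3883 -0.2357]
hex_key scene 0.29 [474.6 313.7] [0.4527 0.2932]
hex_key top 0.53 [368.5 304.7] [ 0.3938 -0.2323]
```

View pics/ct.png

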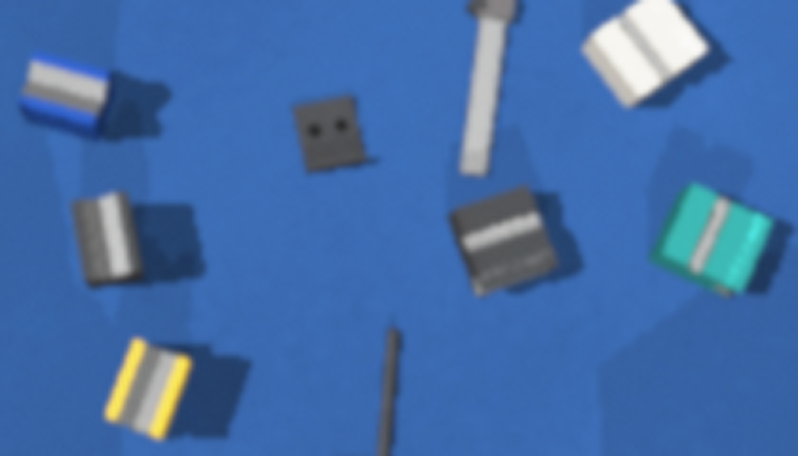

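View pics/cs.png

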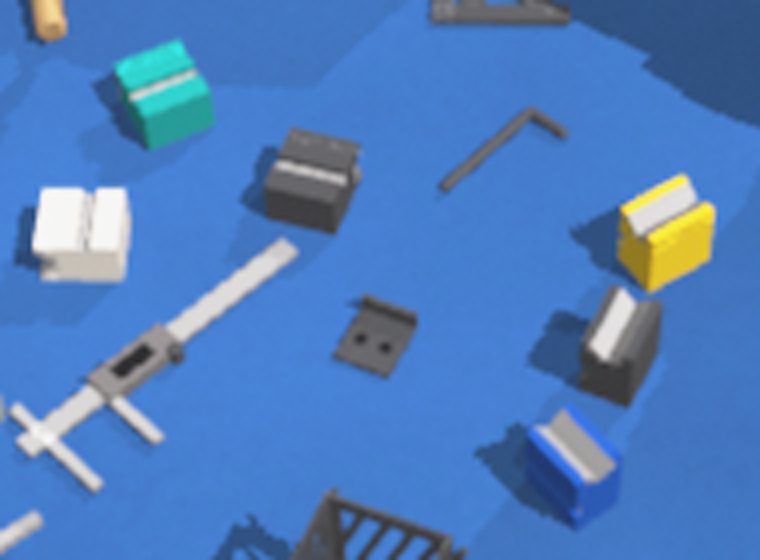

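View pics/ctr.png

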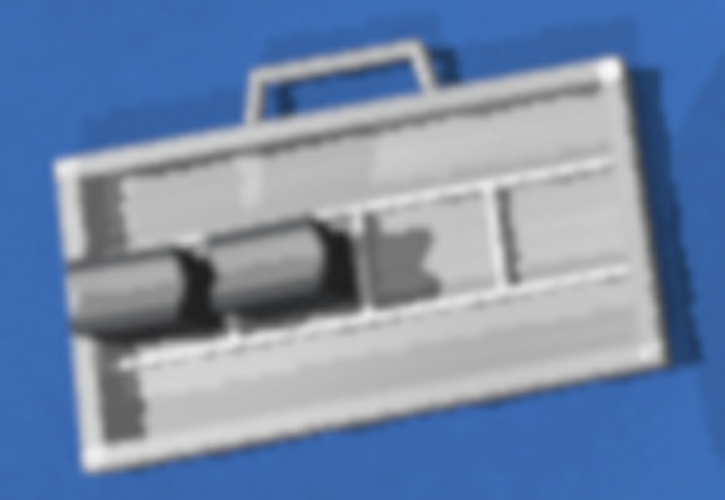

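Both choices are the dark blocks. Top crop: the lying die's groove stripe is at about (500,232), with its V on the near (-x) side. The standing die's V is at about (113,235). Next I'll zoom in to find die_b's groove side and move to a closer wrist view.

```bash
python3 - <<'E'
from h import *
s=cv2.imread("pics/scene0.png")
a=cv2.resize(s[225:270,325:375],None,fx=12,fy=12,interpolation=cv2.INTER_CUBIC);cv2.imwrite("pics/cb.png",a)
E
```

Request:
jog_arm:
  increments:
    - {"slide": [0, 0, -25]}
    - {"slide": [26, -26, 0]}
    - {"slide": [26, -26, 0]}
    - {"slide": [26, -26, 0]}
    - {"slide": [26, -26, 0]}
    - {"slide": [26, -26, 0]}
    - {"slide": [26, -26, 0]}
    - {"slide": [26, -26, 0]}
    - {"slide": [0, -30, 0]}
    - {"slide": [0, -30, 0]}
    - {"slide": [0, -30, 0]}
    - {"slide": [0, -30, 0]}
    - {"slide": [0, -30, 0]}
    - {"slide": [0, 0, 0]}
    - {"slide": [0, 0, 0]}

```text
invalid input
```

View pics/cb.png

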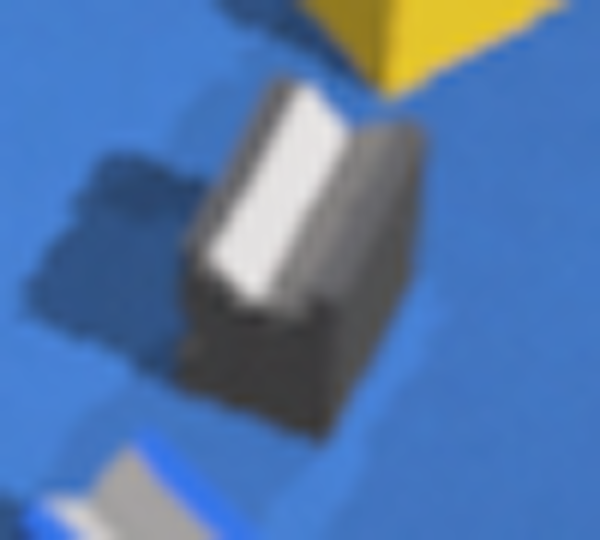

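The +y-world face at (370,290) in the crop is plain, with a small notch at (180,345) on the far edge. That puts the groove on the -y side, to be confirmed with the wrist view. The move was refused, probably because rows need a rotation entry.

Request:
jog_arm:
  increments:
    - {"slide": [0, 0, -25], "rotation": [0, 0, 0]}
    - {"slide": [26, -26, 0], "rotation": [0, 0, 0]}
    - {"slide": [26, -26, 0], "rotation": [0, 0, 0]}
    - {"slide": [26, -26, 0], "rotation": [0, 0, 0]}
    - {"slide": [26, -26, 0], "rotation": [0, 0, 0]}
    - {"slide": [26, -26, 0], "rotation": [0, 0, 0]}
    - {"slide": [0, -30, 0], "rotation": [0, 0, 0]}
    - {"slide": [0, -30, 0], "rotation": [0, 0, 0]}
    - {"slide": [0, -30, 0], "rotation": [0, 0, 0]}
    - {"slide": [0, -30, 0], "rotation": [0, 0, 0]}
    - {"slide": [0, 0, 0], "rotation": [0, 0, 0]}
    - {"slide": [0, 0, 0], "rotation": [0, 0, 0]}

```text
time: 2.65
tool_pos: [0.2576, -0.3013, 0.2568]
tool_rot: [0.001, 0.983, 0.186, 0.0]
contact_force: [0.3, 0.3, -0.3]
gripper_width: 0.999
```

```bash
python3 - <<'E'
from h import *
f=optics.grab_frame("wrist"); cv2.imwrite("pics/w1.png",f["frame"]); np.savez("w1.npz",**f)
s=state(); print({k:np.round(s[k],4) for k in ("time","joint_pos","tool_pos","tool_rot","contact_force")})
for th,z in dict(die_a_center=.018,die_b_center=.0275).items():
    for r in place_of(th,"wrist")[:5]: print(th,round(r["score"],2),np.round(r["uv"]),np.round(ray(f,r["uv"],z),4)[:2])
E
```

```text
{'time': np.float64(2.7), 'joint_pos': array([-1.0522e+00, -5.5450e-01,  2.0739e+00, -1.0000e-04,  1.6202e+00,
        1.4560e-01]), 'tool_pos': array([ 0.2578, -0.302 ,  0.2568]), 'tool_rot': array([1.000e-03, 9.827e-01, 1.854e-01, 3.000e-04]), 'contact_force': array([ 0.6001, -0.8429, -0.5825])}
die_a_center 0.81 [546.  29.] [ 0.4954 -0.4435]
```

View pics/w1.png

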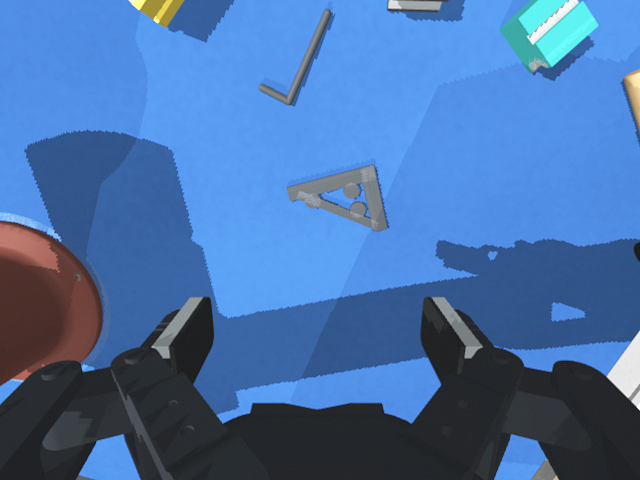

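Wrist view: die_a is only just in view at the top edge (415,3), and die_b is out of view. I need to go farther in tool +x.

Request:
jog_arm:
  increments:
    - {"slide": [30, -10, 0], "rotation": [0, 0, 0]}
    - {"slide": [30, -10, 0], "rotation": [0, 0, 0]}
    - {"slide": [30, -10, 0], "rotation": [0, 0, 0]}
    - {"slide": [30, -10, 0], "rotation": [0, 0, 0]}
    - {"slide": [30, -5, 0], "rotation": [0, 0, 0]}
    - {"slide": [20, 0, 0], "rotation": [0, 0, 0]}
    - {"slide": [0, 0, 0], "rotation": [0, 0, 0]}
    - {"slide": [0, 0, 0], "rotation": [0, 0, 0]}

```text
time: 3.47
tool_pos: [0.4005, -0.1982, 0.2558]
tool_rot: [-0.001, 0.983, 0.186, -0.001]
contact_force: [0.6, 0.0, 1.0]
gripper_width: 1.0
```

```bash
python3 - <<'E'
from h import *
f=optics.grab_frame("wrist"); cv2.imwrite("pics/w2.png",f["frame"]); np.savez("w2.npz",**f)
s=state(); print({k:np.round(s[k],4) for k in ("time","joint_pos","tool_pos","tool_rot","contact_force")})
for th,z in dict(die_a_center=.018,die_b_center=.0275).items():
    for r in place_of(th,"wrist")[:5]: print(th,round(r["score"],2),np.round(r["uv"]),np.round(ray(f,r["uv"],z),4)[:2])
E
```

```text
{'time': np.float64(3.5167), 'joint_pos': array([-6.2750e-01, -4.0870e-01,  1.9766e+00, -4.0000e-04,  1.5753e+00,
        5.7020e-01]), 'tool_pos': array([ 0.3999, -0.1985,  0.2558]), 'tool_rot': array([-5.000e-04,  9.826e-01,  1.855e-01, -7.000e-04]), 'contact_force': array([ 0.5561, -0.7242, -0.3906])}
die_a_center 0.76 [445. 162.] [ 0.4905 -0.306 ]
die_a_center 0.75 [559. 205.] [ 0.4944 -0.4428]
die_a_center 0.67 [598.  68.] [ 0.6258 -0.4046]
die_b_center 0.92 [214.  69.] [ 0.4873 -0.0571]
die_b_center 0.44 [344. 227.] [ 0.3879 -0.2328]
```

View pics/w2.png

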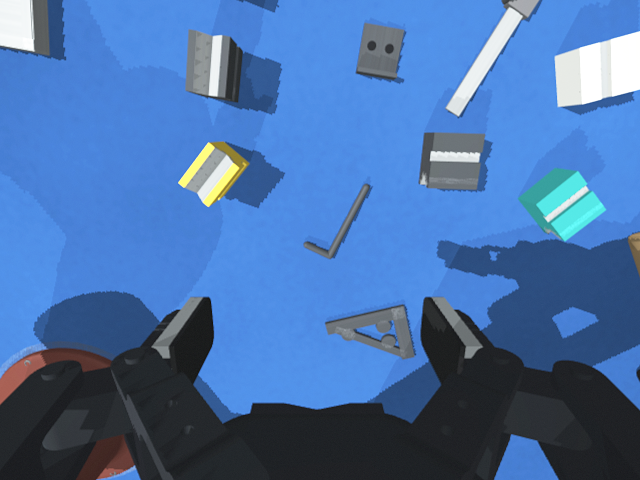

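Wrist view: die_a at about (455,160) with its groove stripe up, die_b at about (214,65) with its side face at (238,80). Next I'll fit box poses to the silhouettes across the cameras and crop in.

```bash
cat > fit.py <<'E'
from h import *
from scipy.optimize import minimize
def box(sx,sy,sz):
    return np.array([[a*sx/2,b*sy/2,c*sz/2] for a in(-1,1) for b in(-1,1) for c in(-1,1)])
def hullmask(f,P):
    uv=np.array([proj(f,X) for X in P])*8
    m=np.zeros((480*2,640*2),np.uint8)
    cv2.fillConvexPoly(m,cv2.convexHull((uv/4*4).astype(np.int32)//4 ),1); return m
def fit(fs,masks,dims,zc,x0):
    # dims: extents along local (ax, ay, up)
    P0=box(*dims); big=[cv2.resize(m.astype(np.uint8),None,fx=2,fy=2,interpolation=cv2.INTER_NEAREST) for m in masks]
    def cost(p):
        c,s=np.cos(p[2]),np.sin(p[2]); R=np.array([[c,-s,0],[s,c,0],[0,0,1]])
        P=P0@R.T+[p[0],p[1],zc]; k=0
        for f,b in zip(fs,big):
            h=hullmask(f,P); k-=(h&b).sum()/max(1,(h|b).sum())
        return k/len(fs)
    best=None
    for d in (0,.15,-.15):
        r=minimize(cost,np.array(x0)+[0,0,d],method="Nelder-Mead",options=dict(initial_simplex=np.array(x0)+[0,0,d]+np.array([[0,0,0],[.008,0,0],[0,.008,0],[0,0,.15]]),xatol=1e-4,fatol=1e-4,maxiter=300))
        if best is None or r.fun<best.fun: best=r
    return best.x,-best.fun
def near(f,th,cam,X):
    u=proj(f,X);b=None
    for r in silhouettes(th,cam):
        ys,xs=np.nonzero(r["mask"]); d=np.hypot(xs.mean()-u[0],ys.mean()-u[1])
        if b is None or d<b[0]: b=(d,r["mask"],r["score"])
    return b
E
python3 - <<'E'
from fit import *
F={n:optics.grab_frame(n) for n in("scene","top","wrist")}
for th,X,dims,zc,yaw in (("die_a",[.495,-.309,.018],(50,55,36),.018,np.radians(-73)),("die_b",[.487,-.057,.0275],(50,36,55),.0275,np.radians(7))):
    ms={}
    for n in F:
        b=near(F[n],th,n,X); 
        print(th,n,None if b is None else (round(b[0],1),b[2],b[1].sum()))
        if b and b[0]<12: ms[n]=b[1]
    for sel in [[k] for k in ms]+[list(ms)]:
        p,i=fit([F[k] for k in sel],[ms[k] for k in sel],np.array(dims)/1000,zc,[X[0],X[1],yaw]); print(sel,np.round(p[:2],4),round(np.degrees(p[2]),1),round(i,3))
w=F["wrist"]["frame"]
cv2.imwrite("pics/wc.png",cv2.hconcat([cv2.resize(w[20:110,170:290],(480,360),interpolation=cv2.INTER_CUBIC),cv2.resize(w[120:195,400:500],(320,240),interpolation=cv2.INTER_CUBIC).copy() if 0 else cv2.resize(w[115:205,400:500],(320,360),interpolation=cv2.INTER_CUBIC)]))
E
```

```text
die_a scene (np.float64(0.9), 0.88, np.int64(482))
die_a top (np.float64(10.0), 0.54, np.int64(99))
die_a wrist (np.float64(1.2), 0.57, np.int64(3317))
['scene'] [ 0.4969 -0.3083] -70.3 0.939
['top'] [ 0.5102 -0.3178] -49.2 0.18
['wrist'] [ 0.4943 -0.3094] -69.7 0.966
['scene', 'top', 'wrist'] [ 0.4952 -0.3094] -69.4 0.68
die_b scene (np.float64(0.9), 0.8, np.int64(429))
die_b top (np.float64(1.4), 0.55, np.int64(369))
die_b wrist (np.float64(3.7), 0.71, np.int64(3422))
['scene'] [ 0.4898 -0.056 ] 14.6 0.904
['top'] [ 0.4883 -0.0599] 11.9 0.931
['wrist'] [ 0.4872 -0.0584] 11.9 0.968
['scene', 'top', 'wrist'] [ 0.4876 -0.0588] 12.9 0.907
```

View pics/wc.png

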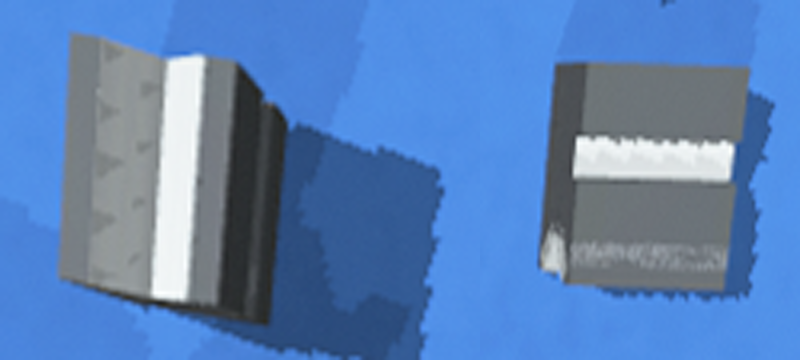

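Confirmed. die_b's groove is on its right-hand side (world -y; crop (270,200)). On die_a the wider part of the groove face, with the V notch at (550,250), lies towards -x.

Plan:
- Grip die_a by its ends with the tool tilted 45°, turn it 90° about the jaw axis, and stand it on open table.
- Regrip both dies across their width and place them vertically.

First I'll tilt in the air.

Request:
jog_arm:
  increments:
    - {"slide": [0, 20, -20], "rotation": [0, 0, 1.3]}
    - {"slide": [0, 20, 0], "rotation": [0, 6.5, 0]}
    - {"slide": [0, 20, 0], "rotation": [0, 6.5, 0]}
    - {"slide": [0, 20, 0], "rotation": [0, 6.5, 0]}
    - {"slide": [0, 20, 0], "rotation": [0, 6.5, 0]}
    - {"slide": [0, 20, 0], "rotation": [0, 6.5, 0]}
    - {"slide": [0, 0, 0], "rotation": [0, 6.5, 0]}
    - {"slide": [0, 0, 0], "rotation": [0, 6, 0]}
    - {"slide": [0, 0, 0], "rotation": [0, 0, 0]}
    - {"slide": [0, 0, 0], "rotation": [0, 0, 0]}

```text
time: 4.9
tool_pos: [0.4402, -0.3109, 0.275]
tool_rot: [-0.067, 0.91, 0.16, 0.376]
contact_force: [0.0, 0.5, 0.4]
gripper_width: 0.999
```

```bash
cat >> h.py <<'E'
from scipy.spatial.transform import Rotation as Ro
def toolR(s=None):
    q=(s or state())["tool_rot"]; return Ro.from_quat([q[1],q[2],q[3],q[0]])
def want(xaz,tilt):  # tool x azimuth deg, tilt: rotation about tool y deg from straight down
    a=np.radians(xaz); x=[np.cos(a),np.sin(a),0]; z=[0,0,-1]; y=np.cross(z,x)
    return Ro.from_matrix(np.array([x,y,z]).T)*Ro.from_euler("y",tilt,degrees=True)
def go(tcp,xaz,tilt):
    s=state(); R=toolR(s); T=want(xaz,tilt)
    print("t",round(s["time"],2),"pos",np.round(s["tool_pos"],4),"j",np.round(s["joint_pos"],2),"F",np.round(s["contact_force"],1),"w",round(s["gripper_width"],3))
    print("slide(mm, current axes)",np.round(R.inv().apply(np.array(tcp)-s["tool_pos"])*1000,1),"rotvec deg",np.round(np.degrees((R.inv()*T).as_rotvec()),2))
    return T
E
python3 - <<'E'
from h import *
T=want(20,45); a=T.apply([0,0,1]); print(a)
g=np.array([.4926,-.310,.023]); go(g+.0187*a,20,45)
E
```

```text
[ 0.66446302  0.24184476 -0.70710678]
t 4.9 pos [ 0.4402 -0.3109  0.275 ] j [-1.14 -0.34  2.03  0.79  1.43 -0.02] F [0.  0.5 0.4] w 0.999
slide(mm, current axes) [-142.6   17.6  232.3] rotvec deg [-0.05  0.15 -0.14]
```

Request:
jog_arm:
  increments:
    - {"slide": [-24, 3, 10], "rotation": [0, 0, 0]}
    - {"slide": [-24, 3, 20], "rotation": [0, 0, 0]}
    - {"slide": [-24, 3, 20], "rotation": [0, 0, 0]}
    - {"slide": [-24, 3, 20], "rotation": [0, 0, 0]}
    - {"slide": [-24, 3, 20], "rotation": [0, 0, 0]}
    - {"slide": [-22.5, 2.6, 20], "rotation": [0, 0, 0]}
    - {"slide": [0, 0, 30], "rotation": [0, 0, 0]}
    - {"slide": [0, 0, 20], "rotation": [0, 0, 0]}
    - {"slide": [0, 0, 0], "rotation": [0, 0, 0]}
    - {"slide": [0, 0, 0], "rotation": [0, 0, 0]}

```text
time: 5.73
tool_pos: [0.4599, -0.3221, 0.0628]
tool_rot: [-0.067, 0.91, 0.163, 0.376]
contact_force: [0.1, 0.2, 0.7]
gripper_width: 1.0
```

```bash
python3 - <<'E'
from fit import *
T=want(20,45); a=T.apply([0,0,1])
F={"wrist":optics.grab_frame("wrist")}; cv2.imwrite("pics/w3.png",F["wrist"]["frame"])
X=[.4945,-.3093,.018]
b=near(F["wrist"],"die_a","wrist",X); print(b and (b[0],b[2],b[1].sum()))
if b:
    p,i=fit([F["wrist"]],[b[1]],np.array((50,55,36))/1000,.018,[X[0],X[1],np.radians(-70)]); print(np.round(p[:2],4),round(np.degrees(p[2]),1),round(i,3))
g=np.array([.4926,-.310,.023]); go(g+.0187*a,20,45)
E
```

```text
(np.float64(0.569995491986488), 0.79, np.int64(9649))
[ 0.494  -0.3099] -69.7 0.977
t 5.83 pos [ 0.4597 -0.3239  0.0643] j [-1.12  0.01  2.12  0.9   1.12 -0.35] F [0.3 0.3 0.4] w 1.0
slide(mm, current axes) [-4.  -1.8 73.1] rotvec deg [0.04 0.02 0.24]
```

View pics/w3.png

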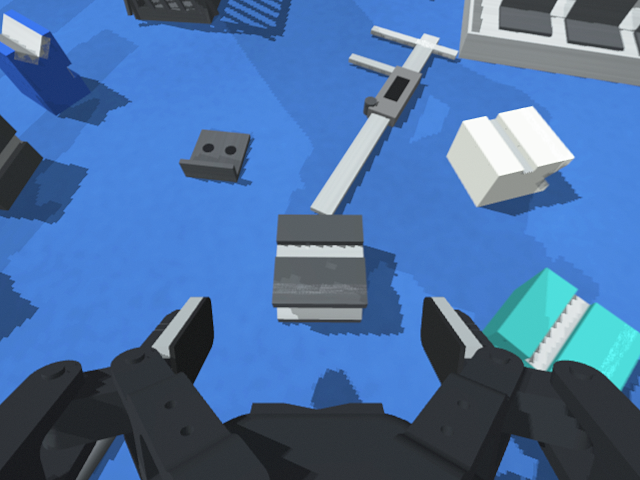

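The wrist view shows die_a (320,265) centred between the fingers, with its V facing the gripper. Advancing.

Request:
jog_arm:
  increments:
    - {"slide": [-1, -0.5, 20], "rotation": [0, 0, 0]}
    - {"slide": [-1, -0.5, 20], "rotation": [0, 0, 0]}
    - {"slide": [-1, -0.4, 15], "rotation": [0, 0, 0]}
    - {"slide": [-1, -0.4, 12], "rotation": [0, 0, 0]}
    - {"slide": [0, 0, 6], "rotation": [0, 0, 0]}
    - {"slide": [0, 0, 0], "rotation": [0, 0, 0]}
    - {"slide": [0, 0, 0], "rotation": [0, 0, 0]}

```text
time: 6.42
tool_pos: [0.5043, -0.305, 0.0087]
tool_rot: [-0.066, 0.91, 0.161, 0.377]
contact_force: [0.3, 0.4, -0.3]
gripper_width: 0.999
```

```bash
python3 - <<'E'
from h import *
T=want(20,45); a=T.apply([0,0,1])
g=np.array([.4926,-.310,.023]); go(g+.0187*a,20,45)
E
```

```text
t 6.42 pos [ 0.5043 -0.305   0.0087] j [-1.02  0.15  2.09  0.98  0.99 -0.4 ] F [ 0.3  0.4 -0.3] w 0.999
slide(mm, current axes) [ 1.1  0.7 -0.3] rotvec deg [-0.   -0.01  0.09]
```

Request:
jog_arm:
  fingers: 0.0
  increments:
    - {"slide": [0.5, 0, 0], "rotation": [0, 0, 0]}
    - {"slide": [0.5, 0, 0], "rotation": [0, 0, 0]}
    - {"slide": [0, 0, 0], "rotation": [0, 0, 0]}
    - {"slide": [0, 0, 0], "rotation": [0, 0, 0]}
    - {"slide": [0, 0, 0], "rotation": [0, 0, 0]}
    - {"slide": [0, 0, 0], "rotation": [0, 0, 0]}
    - {"slide": [0, 0, 0], "rotation": [0, 0, 0]}
    - {"slide": [0, 0, 0], "rotation": [0, 0, 0]}
    - {"slide": [0, 0, 0], "rotation": [0, 0, 0]}
    - {"slide": [0, 0, 0], "rotation": [0, 0, 0]}

```text
time: 7.25
tool_pos: [0.5052, -0.306, 0.01]
tool_rot: [-0.065, 0.91, 0.161, 0.377]
contact_force: [-3.1, -3.3, 6.6]
gripper_width: 0.58
```

```bash
python3 - <<'E'
from h import *
f=optics.grab_frame("wrist"); cv2.imwrite("pics/w4.png",f["frame"])
T=want(20,45); a=T.apply([0,0,1])
g=np.array([.4926,-.310,.023]); go(g+.0187*a,20,45)
E
```

```text
t 7.3 pos [ 0.5052 -0.306   0.01  ] j [-1.01  0.15  2.08  0.98  0.99 -0.4 ] F [-4.2 -4.4  6.1] w 0.579
slide(mm, current axes) [-0.1 -0.6  0.2] rotvec deg [ 0.14 -0.04  0.08]
```

View pics/w4.png

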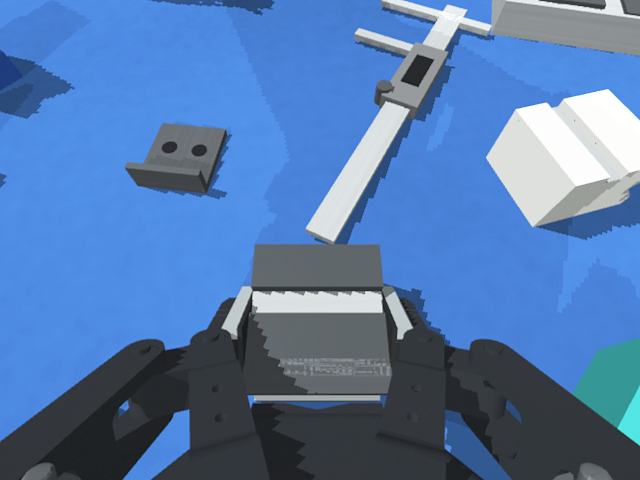

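Gripped at 0.58 (≈50 mm) on the two ends. Lift, then turn.

Request:
jog_arm:
  increments:
    - {"slide": [5, 0, -5], "rotation": [0, 0, 0]}
    - {"slide": [15, 0, -15], "rotation": [0, 0, 0]}
    - {"slide": [20, 0, -20], "rotation": [0, 0, 0]}
    - {"slide": [25, 0, -25], "rotation": [0, 0, 0]}
    - {"slide": [25, 0, -25], "rotation": [0, 0, 0]}
    - {"slide": [25, -10, -25], "rotation": [0, 0, 0]}
    - {"slide": [15, -20, -15], "rotation": [0, 0, 0]}
    - {"slide": [0, -20, 0], "rotation": [0, -5, 0]}
    - {"slide": [0, -20, 0], "rotation": [0, -5, 0]}
    - {"slide": [0, -20, 0], "rotation": [0, -5, 0]}
    - {"slide": [0, -20, 0], "rotation": [0, -5, 0]}
    - {"slide": [0, -10, 0], "rotation": [0, -5, 0]}
    - {"slide": [0, 0, 0], "rotation": [0, -5, 0]}
    - {"slide": [0, 0, 0], "rotation": [0, -5, 0]}
    - {"slide": [0, 0, 0], "rotation": [0, -5, 0]}
    - {"slide": [0, 0, 0], "rotation": [0, -5, 0]}
    - {"slide": [0, 0, 0], "rotation": [0, 0, 0]}
    - {"slide": [0, 0, 0], "rotation": [0, 0, 0]}

```text
time: 8.8
tool_pos: [0.4624, -0.1896, 0.1896]
tool_rot: [-0.002, 0.985, 0.175, -0.002]
contact_force: [-1.1, 0.5, -7.5]
gripper_width: 0.575
```

```bash
python3 - <<'E'
from h import *
go([.4775,-.1827,.0157],20,-45)
E
```

```text
t 8.8 pos [ 0.4624 -0.1896  0.1896] j [-0.54 -0.22  1.94  0.    1.43  0.68] F [-1.1  0.5 -7.5] w 0.575
slide(mm, current axes) [ 17.   -0.4 173.9] rotvec deg [ -0.21 -44.85   0.29]
```

Request:
jog_arm:
  increments:
    - {"slide": [0, 0, 0], "rotation": [0, -5, 0]}
    - {"slide": [0, 0, 0], "rotation": [0, -5, 0]}
    - {"slide": [0, 0, 0], "rotation": [0, -5, 0]}
    - {"slide": [0, 0, 0], "rotation": [0, -5, 0]}
    - {"slide": [0, 0, 0], "rotation": [0, -5, 0]}
    - {"slide": [0, 0, 0], "rotation": [0, -5, 0]}
    - {"slide": [0, 0, 0], "rotation": [0, -5, 0]}
    - {"slide": [0, 0, 0], "rotation": [0, -5, 0]}
    - {"slide": [0, 0, 0], "rotation": [0, -5, 0]}
    - {"slide": [0, 0, 0], "rotation": [0, 0, 0]}
    - {"slide": [0, 0, 0], "rotation": [0, 0, 0]}

```text
time: 9.72
tool_pos: [0.4628, -0.1912, 0.1902]
tool_rot: [0.065, 0.91, 0.162, -0.377]
contact_force: [-0.1, -0.6, -8.0]
gripper_width: 0.58
```

```bash
python3 - <<'E'
from h import *
go([.4775,-.1827,.0157],20,-45)
for n in("scene","wrist"):
    f=optics.grab_frame(n); cv2.imwrite(f"pics/{n}5.png",f["frame"])
E
```

```text
t 9.72 pos [ 0.4628 -0.1912  0.1902] j [-0.3   0.23  1.63 -0.47  1.92  0.9 ] F [-0.1 -0.6 -8. ] w 0.58
slide(mm, current axes) [135.1  -2.3 111.7] rotvec deg [-0.12 -0.07  0.19]
```

View pics/scene5.png

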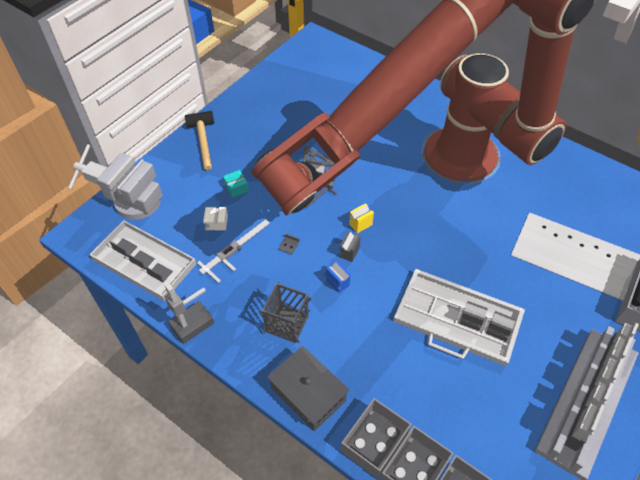

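View pics/wrist5.png

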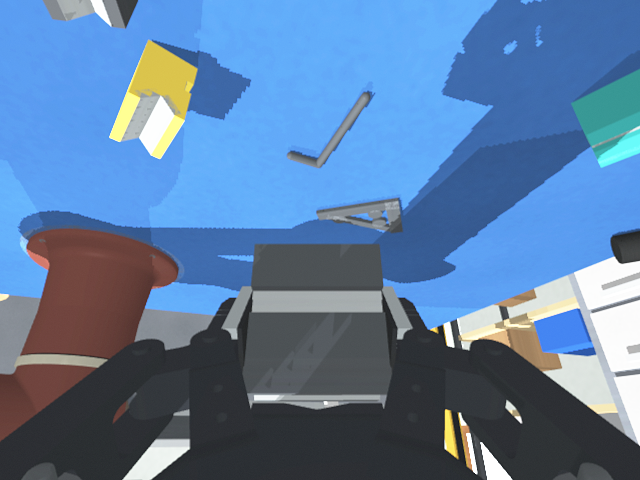

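Request:
jog_arm:
  increments:
    - {"slide": [18, -0.5, 15], "rotation": [0, 0, 0.1]}
    - {"slide": [18, -0.5, 15], "rotation": [0, 0, 0.1]}
    - {"slide": [18, -0.5, 15], "rotation": [0, 0, 0]}
    - {"slide": [18, -0.5, 15], "rotation": [0, 0, 0]}
    - {"slide": [18, 0, 15], "rotation": [0, 0, 0]}
    - {"slide": [18, 0, 15], "rotation": [0, 0, 0]}
    - {"slide": [14, 0, 10], "rotation": [0, 0, 0]}
    - {"slide": [9, 0, 7], "rotation": [0, 0, 0]}
    - {"slide": [0, 0, 0], "rotation": [0, 0, 0]}
    - {"slide": [0, 0, 0], "rotation": [0, 0, 0]}

```text
time: 10.65
tool_pos: [0.479, -0.1845, 0.025]
tool_rot: [0.067, 0.91, 0.159, -0.376]
contact_force: [-0.0, 0.9, -6.3]
gripper_width: 0.576
```

```bash
python3 - <<'E'
from h import *
go([.4775,-.1827,.0157],20,-45)
E
```

```text
t 10.65 pos [ 0.479  -0.1845  0.025 ] j [-0.28  0.48  1.63 -0.44  1.7   1.04] F [-0.   0.9 -6.3] w 0.576
slide(mm, current axes) [ 6.  -2.2  7.1] rotvec deg [ 0.03 -0.04 -0.2 ]
```

Request:
jog_arm:
  increments:
    - {"slide": [2.5, 0, 2.5], "rotation": [0, 0, 0]}
    - {"slide": [2, 0, 2], "rotation": [0, 0, 0]}
    - {"slide": [1, 0, 1], "rotation": [0, 0, 0]}
    - {"slide": [0, 0, 0], "rotation": [0, 0, 0]}
    - {"slide": [0, 0, 0], "rotation": [0, 0, 0]}

```text
time: 11.07
tool_pos: [0.479, -0.1842, 0.0167]
tool_rot: [0.067, 0.91, 0.159, -0.377]
contact_force: [0.3, -1.3, -7.0]
gripper_width: 0.574
```

Request:
jog_arm:
  increments:
    - {"slide": [0.4, 0, 0.4], "rotation": [0, 0, 0]}
    - {"slide": [0.4, 0, 0.4], "rotation": [0, 0, 0]}
    - {"slide": [0, 0, 0], "rotation": [0, 0, 0]}

```text
time: 11.32
tool_pos: [0.4791, -0.1842, 0.0157]
tool_rot: [0.067, 0.91, 0.159, -0.377]
contact_force: [-0.1, 0.9, -5.4]
gripper_width: 0.575
```

Request:
jog_arm:
  increments:
    - {"slide": [0.3, 0, 0.3], "rotation": [0, 0, 0]}
    - {"slide": [0.3, 0, 0.3], "rotation": [0, 0, 0]}
    - {"slide": [0, 0, 0], "rotation": [0, 0, 0]}

```text
time: 11.57
tool_pos: [0.4792, -0.1842, 0.0157]
tool_rot: [0.067, 0.91, 0.159, -0.377]
contact_force: [-0.8, 1.2, 1.3]
gripper_width: 0.578
```

Contact: weight is coming off (Fz -6.5 → +1.3). Opening, then backing out along the tool axis.

Request:
jog_arm:
  increments:
    - {"slide": [0.1, 0, 0.1], "rotation": [0, 0, 0]}
    - {"slide": [0, 0, 0], "rotation": [0, 0, 0]}
    - {"slide": [0, 0, 0], "rotation": [0, 0, 0]}
    - {"slide": [0, 0, 0], "rotation": [0, 0, 0]}
    - {"slide": [0, 0, 0], "rotation": [0, 0, 0]}
    - {"slide": [0, 0, 0], "rotation": [0, 0, 0]}
  fingers: 0.9

```text
time: 12.07
tool_pos: [0.479, -0.1843, 0.0144]
tool_rot: [0.067, 0.91, 0.159, -0.377]
contact_force: [0.3, 0.8, 0.7]
gripper_width: 0.902
```

```bash
python3 - <<'E'
from h import *
go([.4775,-.1827,.0157],20,-45)
f=optics.grab_frame("wrist"); cv2.imwrite("pics/w6.png",f["frame"])
E
```

```text
t 12.07 pos [ 0.479  -0.1843  0.0144] j [-0.28  0.49  1.63 -0.44  1.68  1.04] F [0.3 0.8 0.7] w 0.902
slide(mm, current axes) [-1.5 -2.  -0.3] rotvec deg [ 0.05  0.   -0.17]
```

View pics/w6.png

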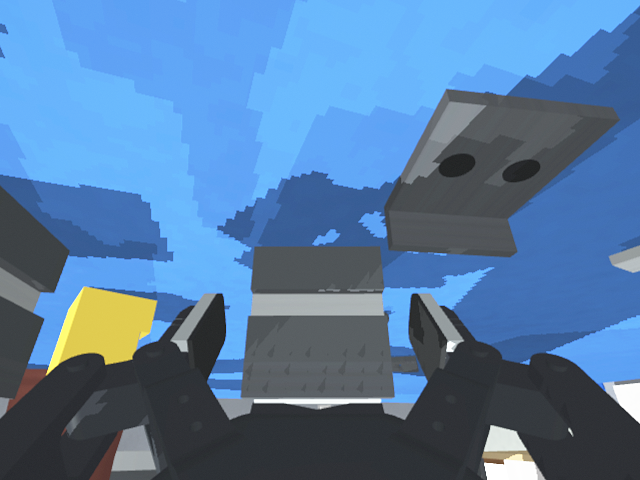

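Released; die_a stands free between the open pads (groove stripe at (320,303)). Back out, go upright, then turn to grip across the width.

Request:
jog_arm:
  increments:
    - {"slide": [0, 0, -15], "rotation": [0, 0, 0]}
    - {"slide": [0, 0, -30], "rotation": [0, 0, 0]}
    - {"slide": [0, 0, -40], "rotation": [0, 0, 0]}
    - {"slide": [0, 0, -40], "rotation": [0, 0, 0]}
    - {"slide": [-20, 0, -30], "rotation": [0, 5, 0]}
    - {"slide": [-20, 0, 0], "rotation": [0, 5, 0]}
    - {"slide": [-20, 0, 0], "rotation": [0, 5, 0]}
    - {"slide": [-20, 0, 0], "rotation": [0, 5, 0]}
    - {"slide": [-20, 0, 0], "rotation": [0, 5, 0]}
    - {"slide": [-20, 0, 0], "rotation": [0, 5, 0]}
    - {"slide": [0, 0, 0], "rotation": [0, 5, 0]}
    - {"slide": [0, 0, 0], "rotation": [0, 5, 0]}
    - {"slide": [0, 0, 0], "rotation": [0, 5, 0]}
    - {"slide": [0, 0, 0], "rotation": [0, 0, 0]}
    - {"slide": [0, 0, 0], "rotation": [0, 0, 0]}

```text
time: 13.37
tool_pos: [0.4875, -0.1809, 0.1889]
tool_rot: [0.002, 0.985, 0.172, 0.0]
contact_force: [0.5, 0.5, -0.3]
gripper_width: 0.901
```

```bash
python3 - <<'E'
from fit import *
go([.4865,-.1815,.15],20,0)
F={n:optics.grab_frame(n) for n in("wrist",)}; cv2.imwrite("pics/w7.png",F["wrist"]["frame"])
X=[.4865,-.1815,.0275]
for n in F:
  b=near(F[n],"die_a",n,X); print(n,b and (b[0],b[2],b[1].sum()))
  if b and b[0]<20:
    p,i=fit([F[n]],[b[1]],np.array((50,36,55))/1000,.0275,[X[0],X[1],np.radians(-70)]); print(np.round(p[:2],4),round(np.degrees(p[2]),1),round(i,3))
E
```

```text
t 13.37 pos [ 0.4875 -0.1809  0.1889] j [-0.5  -0.17  1.9  -0.    1.41  0.73] F [ 0.5  0.5 -0.3] w 0.901
slide(mm, current axes) [-1.1  0.1 38.9] rotvec deg [ 0.2   0.02 -0.14]
wrist (np.float64(0.9663734099154001), 0.86, np.int64(3309))
[ 0.4877 -0.1806] -70.2 0.974
```

View pics/w7.png

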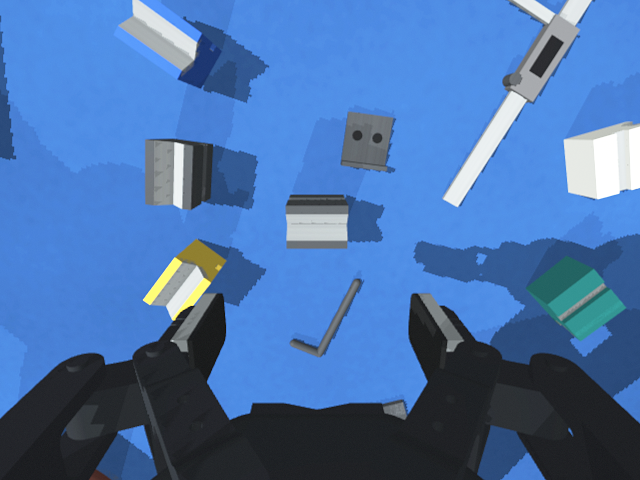

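die_a stands upright at (317,221) in the image, V up, groove edge on the +x side (317,200). The fit gives (0.4877,-0.1806), yaw -70.2°. Turning 90° to grip it.

Request:
jog_arm:
  increments:
    - {"slide": [0, 0, 5], "rotation": [0, 0, -6.9]}
    - {"slide": [0, 0, 0], "rotation": [0, 0, -6.9]}
    - {"slide": [0, 0, 0], "rotation": [0, 0, -6.9]}
    - {"slide": [0, 0, 0], "rotation": [0, 0, -6.9]}
    - {"slide": [0, 0, 0], "rotation": [0, 0, -6.9]}
    - {"slide": [0, 0, 0], "rotation": [0, 0, -6.9]}
    - {"slide": [0, 0, 0], "rotation": [0, 0, -6.9]}
    - {"slide": [0, 0, 0], "rotation": [0, 0, -6.9]}
    - {"slide": [0, 0, 0], "rotation": [0, 0, -6.9]}
    - {"slide": [0, 0, 0], "rotation": [0, 0, -6.9]}
    - {"slide": [0, 0, 0], "rotation": [0, 0, -6.9]}
    - {"slide": [0, 0, 0], "rotation": [0, 0, -6.9]}
    - {"slide": [0, 0, 0], "rotation": [0, 0, -6.9]}
    - {"slide": [0, 0, 0], "rotation": [0, 0, 0]}
    - {"slide": [0, 0, 0], "rotation": [0, 0, 0]}
  fingers: 0.72

```text
time: 14.72
tool_pos: [0.4883, -0.1802, 0.1825]
tool_rot: [0.0, 0.577, 0.817, -0.001]
contact_force: [-0.5, 0.2, -0.6]
gripper_width: 0.717
```

```bash
python3 - <<'E'
from fit import *
go([.4877,-.1806,.026],109.8,0)
F={n:optics.grab_frame(n) for n in("wrist","top","scene")}; cv2.imwrite("pics/w8.png",F["wrist"]["frame"])
X=[.4877,-.1806,.0275]
b=near(F["wrist"],"die_a","wrist",X); print(b and (b[0],b[2]))
if b and b[0]<20:
    p,i=fit([F["wrist"]],[b[1]],np.array((50,36,55))/1000,.0275,[X[0],X[1],np.radians(-70)]); print(np.round(p[:2],4),round(np.degrees(p[2]),1),round(i,3))
for n in F:
  for th,z in dict(pocket_1=.003,kept_1_center=.0305,kept_2_center=.0305,tray_front=.02).items():
    for r in place_of(th,n)[:3]: print(n,th,round(r["score"],2),np.round(r["uv"]),np.round(ray(F[n],r["uv"],z)[:2],4))
E
```

```text
t 14.72 pos [ 0.4883 -0.1802  0.1825] j [-0.5  -0.17  1.9  -0.    1.4  -0.84] F [-0.5  0.2 -0.6] w 0.717
slide(mm, current axes) [ 1.000e-01 -6.000e-01  1.565e+02] rotvec deg [-0.06  0.11 -0.29]
(np.float64(0.6288138655600063), 0.73)
[ 0.4875 -0.1798] -70.6 0.963
wrist pocket_1 0.61 [626. 186.] [ 0.7445 -0.0607]
wrist kept_2_center 0.3 [383. 262.] [ 0.5563 -0.1941]
wrist tray_front 0.55 [361.  82.] [ 0.4844 -0.0626]
top pocket_1 0.97 [184. 261.] [0.4912 0.2248]
top pocket_1 0.81 [206. 254.] [0.5088 0.1707]
top kept_1_center 0.9 [153. 266.] [0.4732 0.2904]
top kept_1_center 0.54 [123. 269.] [0.4649 0.3618]
top kept_1_center 0.45 [349. 266.] [ 0.4825 -0.1828]
top kept_2_center 0.81 [123. 267.] [0.469  0.3627]
top kept_2_center 0.32 [297. 266.] [ 0.4797 -0.0576]
top tray_front 0.67 [166. 230.] [0.5654 0.2697]
scene pocket_1 0.92 [420. 301.] [0.503  0.1682]
scene pocket_1 0.89 [444. 309.] [0.4897 0.2265]
scene kept_1_center 0.77 [472. 316.] [0.4796 0.2937]
scene kept_2_center 0.83 [502. 329.] [0.4686 0.3684]
scene tray_front 0.81 [451. 341.] [0.5616 0.2852]
scene tray_front 0.2 [456. 317.] [0.4997 0.2645]
```

View pics/w8.png

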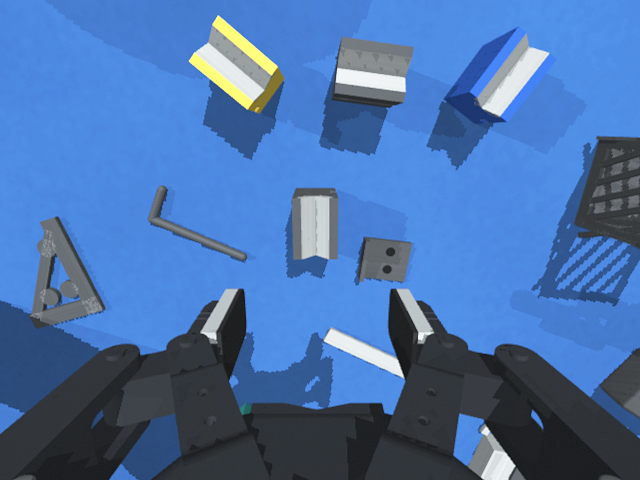

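die_a (316,225) sits centred under the jaws. The clip (385,262) is close, but at most 16 mm high, and the fingertips stop at about 26 mm. Descend and grip.

Request:
jog_arm:
  increments:
    - {"slide": [0, -0.6, 30], "rotation": [0, 0, -0.3]}
    - {"slide": [0, 0, 35], "rotation": [0, 0, 0]}
    - {"slide": [0, 0, 35], "rotation": [0, 0, 0]}
    - {"slide": [0, 0, 30], "rotation": [0, 0, 0]}
    - {"slide": [0, 0, 18], "rotation": [0, 0, 0]}
    - {"slide": [0, 0, 8.5], "rotation": [0, 0, 0]}
    - {"slide": [0, 0, 0], "rotation": [0, 0, 0]}
    - {"slide": [0, 0, 0], "rotation": [0, 0, 0]}

```text
time: 16.18
tool_pos: [0.4878, -0.1814, 0.0268]
tool_rot: [0.001, 0.574, 0.819, -0.001]
contact_force: [0.2, 0.6, 1.4]
gripper_width: 0.718
```

Request:
jog_arm:
  increments:
    - {"slide": [0, 0, 0], "rotation": [0, 0, 0]}
    - {"slide": [0, 0, 0], "rotation": [0, 0, 0]}
    - {"slide": [0, 0, 0], "rotation": [0, 0, 0]}
    - {"slide": [0, 0, 0], "rotation": [0, 0, 0]}
    - {"slide": [0, 0, 0], "rotation": [0, 0, 0]}
    - {"slide": [0, 0, 0], "rotation": [0, 0, 0]}
    - {"slide": [0, 0, 0], "rotation": [0, 0, 0]}
  fingers: 0.0

```text
time: 16.77
tool_pos: [0.4885, -0.1822, 0.0286]
tool_rot: [0.003, 0.574, 0.819, -0.001]
contact_force: [-2.8, -1.5, 6.6]
gripper_width: 0.411
```

```bash
python3 - <<'E'
from h import *
go([.4877,-.1802,.026],109.8,0)
f=optics.grab_frame("wrist"); cv2.imwrite("pics/w9.png",f["frame"])
# tray fit from network points
pts={"p1":[(.5045,.1607),(.5106,.1694),(.5088,.1707),(.503,.1682)],"p2":[(.489,.2256),(.4883,.2283),(.4912,.2248),(.4897,.2265)],"k1":[(.4755,.2966),(.4707,.2907),(.4732,.2904),(.4796,.2937)],"k2":[(.4652,.3625),(.4657,.3627),(.469,.3627),(.4686,.3684)],"fr":[(.5624,.2809),(.5553,.2838),(.5654,.2697),(.5616,.2852)]}
loc={"p1":(0,-.099),"p2":(0,-.033),"k1":(0,.033),"k2":(0,.099),"fr":(.075,0)}
A=np.array([loc[k] for k in pts for _ in pts[k]]);B=np.array([q for k in pts for q in pts[k]])
ca,cb=A.mean(0),B.mean(0);H=(A-ca).T@(B-cb);th=np.arctan2(H[0,1]-H[1,0],H[0,0]+H[1,1])
R=np.array([[np.cos(th),-np.sin(th)],[np.sin(th),np.cos(th)]]);t=cb-R@ca;print("tray",t,np.degrees(th),"res",np.round((B-A@R.T-t)*1e3,1).tolist())
for k in loc: print(k,np.round(R@loc[k]+t,4))
E
```

```text
t 16.77 pos [ 0.4885 -0.1822  0.0286] j [-0.5   0.02  2.01 -0.    1.11 -0.85] F [-2.8 -1.5  6.6] w 0.411
slide(mm, current axes) [ 2.2 -0.1  2.6] rotvec deg [0.08 0.32 0.13]
tray [0.48517703 0.2630314 ] 11.706967814302583 res [[-0.8, -5.4], [5.3, 3.3], [3.5, 4.6], [-2.3, 2.1], [-2.9, -5.1], [-3.6, -2.4], [-0.7, -5.9], [-2.2, -4.2], [-3.0, 1.3], [-7.8, -4.6], [-5.3, -4.9], [1.1, -1.6], [0.1, 2.5], [0.6, 2.7], [3.9, 2.7], [3.5, 8.4], [3.8, 2.7], [-3.3, 5.6], [6.8, -8.5], [3.0, 7.0]]
p1 [0.5053 0.1661]
p2 [0.4919 0.2307]
k1 [0.4785 0.2953]
k2 [0.4651 0.36  ]
fr [0.5586 0.2782]
```

View pics/w9.png

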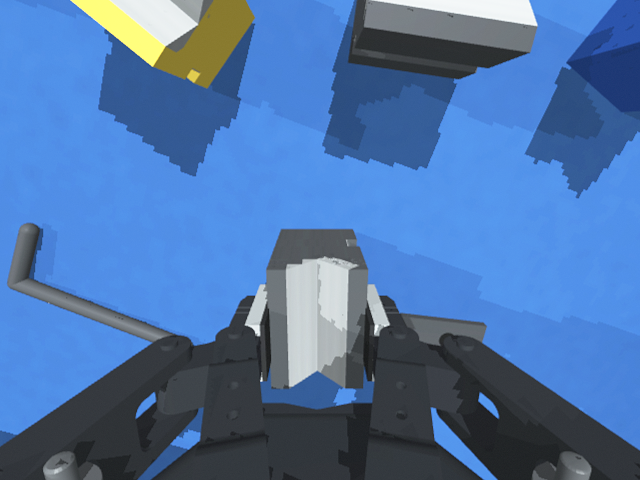

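Gripped at 0.41 (≈35 mm); the V is visible, bright. Lift and move towards the tray to look at it with the wrist camera.

Request:
jog_arm:
  increments:
    - {"slide": [0, 0, -8], "rotation": [0, 0, 0]}
    - {"slide": [0, 0, -20], "rotation": [0, 0, 0]}
    - {"slide": [0, 0, -35], "rotation": [0, 0, 0]}
    - {"slide": [0, 0, -35], "rotation": [0, 0, 0]}
    - {"slide": [0, 0, -35], "rotation": [0, 0, 0]}
    - {"slide": [10, 5, -27], "rotation": [0, 0, 1]}
    - {"slide": [25, 10, 0], "rotation": [0, 0, 1]}
    - {"slide": [25, 10, 0], "rotation": [0, 0, 1]}
    - {"slide": [25, 10, 0], "rotation": [0, 0, 1]}
    - {"slide": [25, 10, 0], "rotation": [0, 0, 1]}
    - {"slide": [25, 10, 0], "rotation": [0, 0, 1]}
    - {"slide": [25, 10, 0], "rotation": [0, 0, 1]}
    - {"slide": [25, 10, 0], "rotation": [0, 0, 1]}
    - {"slide": [10, 5, 0], "rotation": [0, 0, 0]}
    - {"slide": [0, 0, 0], "rotation": [0, 0, 0]}
    - {"slide": [0, 0, 0], "rotation": [0, 0, 0]}

```text
time: 18.15
tool_pos: [0.5096, 0.0289, 0.1845]
tool_rot: [0.0, 0.629, 0.777, -0.002]
contact_force: [-0.5, -1.6, -8.1]
gripper_width: 0.405
```

```bash
python3 - <<'E'
from fit import *
go([.5053,.1661,.15],101.7,0)
f=optics.grab_frame("wrist"); cv2.imwrite("pics/w10.png",f["frame"]); np.savez("w10.npz",**f)
for th,z in dict(pocket_1=.003,kept_1_center=.0305,tray_front=.02,tray=0).items():
    for r in place_of(th,"wrist")[:3]: print(th,round(r["score"],2),np.round(r["uv"]),np.round(ray(f,r["uv"],z)[:2],4))
for X0,z in (((.478,.294),0),((.4655,.363),0)):
    b=near(f,"kept_1_center","wrist",[*X0,.0305])
    if b is None: print("none");continue
    p,i=fit([f],[b[1]],np.array((50,36,55))/1000,.0305,[*X0,np.radians(-78.3)]); print(b[0],b[2],np.round(p[:2],4),round(np.degrees(p[2]),1),round(i,3))
E
```

```text
t 18.15 pos [0.5096 0.0289 0.1845] j [-0.09 -0.19  1.92 -0.    1.41 -0.3 ] F [-0.5 -1.6 -8.1] w 0.405
slide(mm, current axes) [135.1  24.4  34.1] rotvec deg [-0.12  0.14  0.31]
pocket_1 0.82 [348.  53.] [0.5066 0.1681]
none
none
```

View pics/w10.png

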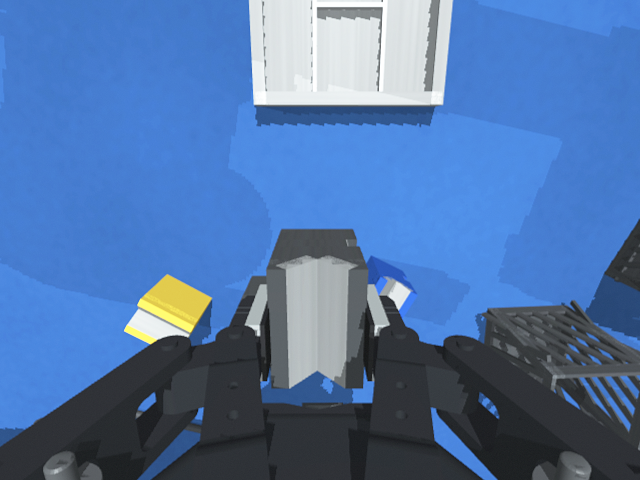

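The tray is only partly in view, with its near end rim at (350,98). Its edges line up with the tool. Go closer and higher.

Request:
jog_arm:
  increments:
    - {"slide": [25, 0, -20], "rotation": [0, 0, 0]}
    - {"slide": [25, 5, -20], "rotation": [0, 0, 0]}
    - {"slide": [25, 5, 0], "rotation": [0, 0, 0]}
    - {"slide": [25, 5, 0], "rotation": [0, 0, 0]}
    - {"slide": [10, 5, 0], "rotation": [0, 0, 0]}
    - {"slide": [0, 0, 0], "rotation": [0, 0, 0]}
    - {"slide": [0, 0, 0], "rotation": [0, 0, 0]}

```text
time: 19.08
tool_pos: [0.5073, 0.1402, 0.2251]
tool_rot: [0.001, 0.63, 0.777, -0.001]
contact_force: [-1.0, -0.2, -7.7]
gripper_width: 0.408
```

```bash
python3 - <<'E'
from fit import *
go([.5053,.1661,.15],101.7,0)
f=optics.grab_frame("wrist"); cv2.imwrite("pics/w11.png",f["frame"]); np.savez("w11.npz",**f)
for th,z in dict(pocket_1=.003,kept_1_center=.0305,tray_front=.02,tray=0).items():
    for r in place_of(th,"wrist")[:3]: print(th,round(r["score"],2),np.round(r["uv"]),np.round(ray(f,r["uv"],z)[:2],4))
for X0,z in (((.478,.294),0),((.4655,.363),0)):
    b=near(f,"kept_1_center","wrist",[*X0,.0305])
    if b is None: print("none");continue
    p,i=fit([f],[b[1]],np.array((50,36,55))/1000,.0305,[*X0,np.radians(-78.3)]); print(b[0],b[2],np.round(p[:2],4),round(np.degrees(p[2]),1),round(i,3))
E
```

```text
t 19.08 pos [0.5073 0.1402 0.2251] j [ 0.13 -0.18  1.85 -0.    1.48 -0.08] F [-1.  -0.2 -7.7] w 0.408
slide(mm, current axes) [26.   3.4 75. ] rotvec deg [-0.03  0.19  0.26]
pocket_1 0.82 [321. 113.] [0.4933 0.2312]
pocket_1 0.81 [321. 180.] [0.5068 0.1674]
pocket_1 0.73 [470. 397.] [ 0.7441 -0.0557]
kept_1_center 0.57 [318.  28.] [0.4759 0.2951]
kept_1_center 0.32 [406.  71.] [0.5584 0.2788]
tray_front 0.92 [405.  69.] [0.5591 0.2818]
tray 0.86 [322.  75.] [0.4865 0.265 ]
2.644727322573349 0.81 [0.479  0.2965] -76.6 0.967
101.96952385425084 0.81 [0.4655 0.363 ] -78.3 -0.0
```

View pics/w11.png

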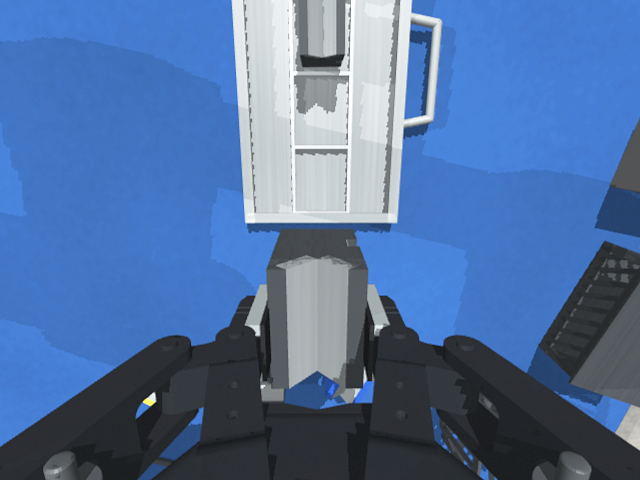

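Wrist view: the ribs cross at about (322,148) and (322,73), the strips are at columns 294 and 349, and the near rim corners are (246,218) and (396,218). I'll turn these into the tray pose.

```bash
python3 - <<'E'
from h import *
f=dict(np.load("w11.npz"))
im=f["frame"]; cv2.imwrite("pics/w11c.png",cv2.resize(im[60:230,230:420],None,fx=4,fy=3.5,interpolation=cv2.INTER_CUBIC)[:600])
for n,uv,z in [("rib12 L",(294,148),.011),("rib12 R",(349,148),.011),("rib23 L",(294,73),.011),("rib23 R",(350,73),.011),("cornL",(246,219),.021),("cornR",(396,219),.021)]:
    print(n,np.round(ray(f,uv,z)[:2],4))
a=np.radians(11.7);R=np.array([[np.cos(a),-np.sin(a)],[np.sin(a),np.cos(a)]]);t=np.array([.4865,.2645])
for n,l in dict(p1=(0,-.099),p2=(0,-.033),k1=(0,.033),rib12=(0,-.066),rib23=(0,0),cL=(-.077,-.14),cR=(.077,-.14)).items(): print(n,np.round(R@l+t,4))
E
```

```text
rib12 L [0.474  0.1936]
rib12 R [0.5265 0.2047]
rib23 L [0.4613 0.2595]
rib23 R [0.5118 0.2702]
cornL [0.4405 0.1162]
cornR [0.5879 0.1474]
p1 [0.5066 0.1676]
p2 [0.4932 0.2322]
k1 [0.4798 0.2968]
rib12 [0.4999 0.1999]
rib23 [0.4865 0.2645]
cL [0.4395 0.1118]
cR [0.5903 0.143 ]
```

View pics/w11c.png

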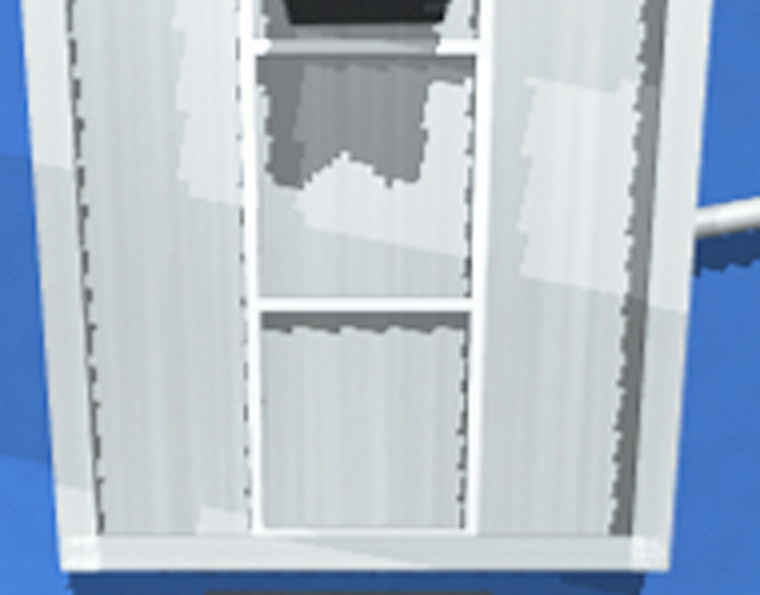

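Tray centre ≈ (0.4865,0.2646), yaw ≈ 11.8°; pocket_1 ≈ (0.5066,0.1676). kept_1 fits at (0.479,0.2965), which is consistent. Move above pocket_1 and lower.

Request:
jog_arm:
  increments:
    - {"slide": [10, 2, 20], "rotation": [0, 0, 0.2]}
    - {"slide": [10, 2, 30], "rotation": [0, 0.1, 0]}
    - {"slide": [5, 1, 30], "rotation": [0, 0, 0]}
    - {"slide": [0, 0, 30], "rotation": [0, 0, 0]}
    - {"slide": [0, 0, 30], "rotation": [0, 0, 0]}
    - {"slide": [0, 0, 20], "rotation": [0, 0, 0]}
    - {"slide": [0, 0, 0], "rotation": [0, 0, 0]}
    - {"slide": [0, 0, 0], "rotation": [0, 0, 0]}

```text
time: 20.1
tool_pos: [0.5063, 0.1653, 0.0643]
tool_rot: [-0.001, 0.631, 0.775, -0.001]
contact_force: [0.6, 0.4, -7.2]
gripper_width: 0.407
```

```bash
python3 - <<'E'
from h import *
go([.507,.1656,.0316],101.8,0)
f=optics.grab_frame("wrist"); cv2.imwrite("pics/w12.png",f["frame"])
E
```

```text
t 20.1 pos [0.5063 0.1653 0.0643] j [ 0.18  0.    1.96 -0.    1.18 -0.03] F [ 0.6  0.4 -7.2] w 0.407
slide(mm, current axes) [ 0.2  0.8 32.7] rotvec deg [-0.16  0.04 -0.1 ]
```

View pics/w12.png

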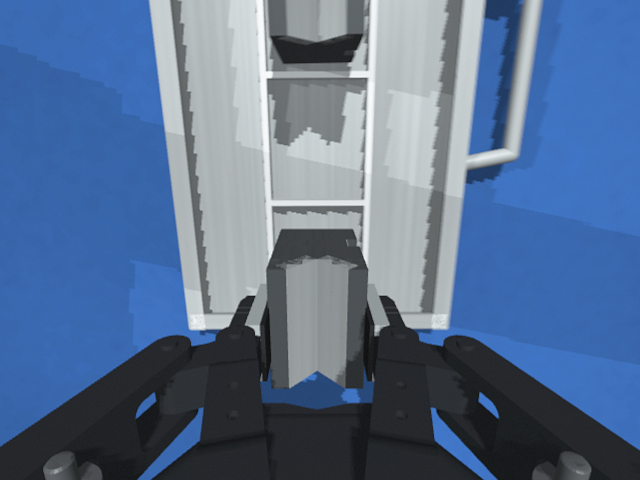

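The held die (317,320) lines up with the kept die (317,50) and sits over the pocket, groove notch (350,242) on the handle side. Lower it.

Request:
jog_arm:
  increments:
    - {"slide": [0, 0.5, 12], "rotation": [0, 0, 0]}
    - {"slide": [0, 0.3, 10], "rotation": [0, 0, 0]}
    - {"slide": [0, 0, 5], "rotation": [0, 0, 0]}
    - {"slide": [0, 0, 2], "rotation": [0, 0, 0]}
    - {"slide": [0, 0, 0], "rotation": [0, 0, 0]}
    - {"slide": [0, 0, 0], "rotation": [0, 0, 0]}

```text
time: 20.65
tool_pos: [0.5081, 0.1659, 0.0364]
tool_rot: [0.0, 0.631, 0.776, -0.0]
contact_force: [0.1, 0.4, -9.0]
gripper_width: 0.41
```

Request:
jog_arm:
  increments:
    - {"slide": [0, 0, 0.6], "rotation": [0, 0, 0]}
    - {"slide": [0, 0, 0.6], "rotation": [0, 0, 0]}
    - {"slide": [0, 0, 0], "rotation": [0, 0, 0]}

```text
time: 20.9
tool_pos: [0.5083, 0.1659, 0.0355]
tool_rot: [0.001, 0.631, 0.776, 0.0]
contact_force: [-0.7, -0.3, -7.8]
gripper_width: 0.411
```

Request:
jog_arm:
  increments:
    - {"slide": [0, 0, 0.5], "rotation": [0, 0, 0]}
    - {"slide": [0, 0, 0.5], "rotation": [0, 0, 0]}
    - {"slide": [0, 0, 0], "rotation": [0, 0, 0]}

```text
time: 21.15
tool_pos: [0.508, 0.1659, 0.0341]
tool_rot: [0.0, 0.631, 0.776, -0.0]
contact_force: [-0.4, -0.0, -7.8]
gripper_width: 0.405
```

Request:
jog_arm:
  increments:
    - {"slide": [0, 0, 0.5], "rotation": [0, 0, 0]}
    - {"slide": [0, 0, 0.5], "rotation": [0, 0, 0]}
    - {"slide": [0, 0, 0.5], "rotation": [0, 0, 0]}
    - {"slide": [0, 0, 0], "rotation": [0, 0, 0]}

```text
time: 21.48
tool_pos: [0.508, 0.1658, 0.0325]
tool_rot: [0.0, 0.631, 0.776, -0.0]
contact_force: [-0.6, -0.2, -7.4]
gripper_width: 0.412
```

Request:
jog_arm:
  increments:
    - {"slide": [0, 0, 0.4], "rotation": [0, 0, 0]}
    - {"slide": [0, 0, 0.4], "rotation": [0, 0, 0]}
    - {"slide": [0, 0, 0], "rotation": [0, 0, 0]}

```text
time: 21.73
tool_pos: [0.508, 0.1659, 0.0318]
tool_rot: [0.0, 0.631, 0.776, -0.0]
contact_force: [0.0, -1.2, -8.2]
gripper_width: 0.41
```

Request:
jog_arm:
  increments:
    - {"slide": [0, 0, 0.5], "rotation": [0, 0, 0]}
    - {"slide": [0, 0, 0.5], "rotation": [0, 0, 0]}
    - {"slide": [0, 0, 0], "rotation": [0, 0, 0]}

```text
time: 21.98
tool_pos: [0.5081, 0.166, 0.0316]
tool_rot: [0.0, 0.631, 0.776, -0.0]
contact_force: [-3.8, -0.4, -0.7]
gripper_width: 0.41
```

Request:
jog_arm:
  increments:
    - {"slide": [0, 0, 0.4], "rotation": [0, 0, 0]}
    - {"slide": [0, 0, 0.4], "rotation": [0, 0, 0]}
    - {"slide": [0, 0, 0], "rotation": [0, 0, 0]}

```text
time: 22.23
tool_pos: [0.5081, 0.166, 0.0316]
tool_rot: [0.0, 0.631, 0.776, -0.0]
contact_force: [-7.4, -1.0, 5.2]
gripper_width: 0.407
```

Seated at z = 0.0316, as expected for the tray floor. Release, retreat, and check.

Request:
jog_arm:
  increments:
    - {"slide": [0, 0, 0], "rotation": [0, 0, 0]}
    - {"slide": [0, 0, 0], "rotation": [0, 0, 0]}
    - {"slide": [0, 0, 0], "rotation": [0, 0, 0]}
    - {"slide": [0, 0, 0], "rotation": [0, 0, 0]}
    - {"slide": [0, 0, 0], "rotation": [0, 0, 0]}
    - {"slide": [0, 0, -10], "rotation": [0, 0, 0]}
    - {"slide": [0, 0, -25], "rotation": [0, 0, 0]}
    - {"slide": [0, 0, -35], "rotation": [0, 0, 0]}
    - {"slide": [0, 0, -35], "rotation": [0, 0, 0]}
    - {"slide": [0, 0, -35], "rotation": [0, 0, 0]}
    - {"slide": [0, 0, -20], "rotation": [0, 0, 0]}
    - {"slide": [-30, 0, 0], "rotation": [0, 0, 0]}
    - {"slide": [-30, 0, 0], "rotation": [0, 0, 0]}
    - {"slide": [0, 0, 0], "rotation": [0, 0, 0]}
    - {"slide": [0, 0, 0], "rotation": [0, 0, 0]}
  fingers: 0.75

```text
time: 23.48
tool_pos: [0.5205, 0.1063, 0.191]
tool_rot: [0.001, 0.632, 0.775, 0.0]
contact_force: [-0.1, 0.5, 0.2]
gripper_width: 0.745
```

```bash
python3 - <<'E'
from fit import *
go([.4872,-.0584,.15],12,0)
f=optics.grab_frame("wrist"); cv2.imwrite("pics/w13.png",f["frame"]); np.savez("w13.npz",**f)
for X0 in ((.5066,.1676),(.479,.2965)):
    b=near(f,"die_a","wrist",[*X0,.0305])
    if b is None: print("none");continue
    p,i=fit([f],[b[1]],np.array((50,36,55))/1000,.0305,[*X0,np.radians(-78.3)]); print(b[0],b[2],np.round(p[:2],4),round(np.degrees(p[2]),1),round(i,3))
E
```

```text
t 23.48 pos [0.5205 0.1063 0.191 ] j [ 0.06 -0.15  1.87 -0.    1.41 -0.14] F [-0.1  0.5  0.2] w 0.745
slide(mm, current axes) [-154.6  -65.8   41. ] rotvec deg [ 9.000e-02 -4.000e-02  8.958e+01]
2.6493443606823948 0.59 [0.5089 0.1685] -77.6 0.964
186.93711186200596 0.59 [0.479  0.2965] -78.3 -0.0
```

View pics/w13.png

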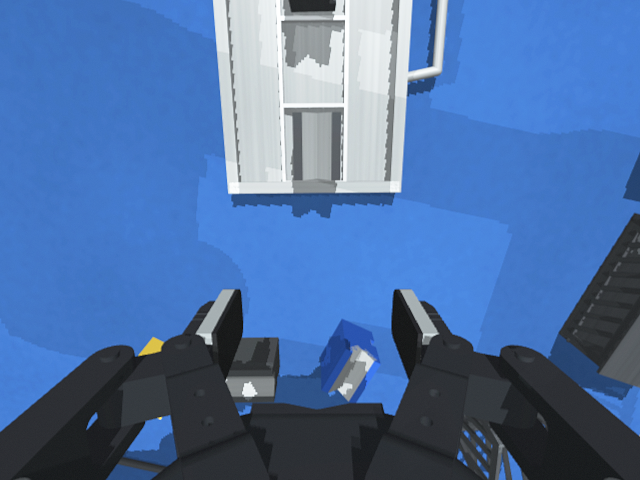

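die_a stands in pocket_1 at (316,145) in the image, fitted at (0.509,0.1685), yaw -77.6°. Now die_b.

Request:
jog_arm:
  increments:
    - {"slide": [-25, -11, 0], "rotation": [0, 0, 0]}
    - {"slide": [-26, -11, 0], "rotation": [0, 0, 0]}
    - {"slide": [-26, -11, 0], "rotation": [0, 0, 0]}
    - {"slide": [-26, -11, 0], "rotation": [0, 0, 0]}
    - {"slide": [-26, -11, 0], "rotation": [0, 0, 0]}
    - {"slide": [-26, -11, 0], "rotation": [0, 0, 0]}
    - {"slide": [0, 0, 0], "rotation": [0, 0, 6.9]}
    - {"slide": [0, 0, 0], "rotation": [0, 0, 6.9]}
    - {"slide": [0, 0, 0], "rotation": [0, 0, 6.9]}
    - {"slide": [0, 0, 0], "rotation": [0, 0, 6.9]}
    - {"slide": [0, 0, 0], "rotation": [0, 0, 6.9]}
    - {"slide": [0, 0, 0], "rotation": [0, 0, 6.9]}
    - {"slide": [0, 0, 0], "rotation": [0, 0, 6.9]}
    - {"slide": [0, 0, 0], "rotation": [0, 0, 6.9]}
    - {"slide": [0, 0, 0], "rotation": [0, 0, 6.9]}
    - {"slide": [0, 0, 0], "rotation": [0, 0, 6.9]}
    - {"slide": [0, 0, 0], "rotation": [0, 0, 6.9]}
    - {"slide": [0, 0, 0], "rotation": [0, 0, 6.9]}
    - {"slide": [0, 0, 0], "rotation": [0, 0, 6.9]}
    - {"slide": [0, 0, 0], "rotation": [0, 0, 0]}

```text
time: 25.3
tool_pos: [0.487, -0.057, 0.1901]
tool_rot: [0.0, 0.995, 0.104, 0.0]
contact_force: [0.3, -0.1, 0.3]
gripper_width: 0.751
```

```bash
python3 - <<'E'
from fit import *
f=optics.grab_frame("wrist"); cv2.imwrite("pics/w14.png",f["frame"])
X0=(.4872,-.0584)
b=near(f,"die_b","wrist",[*X0,.0275]); print(b and (b[0],b[2]))
p,i=fit([f],[b[1]],np.array((50,36,55))/1000,.0275,[*X0,np.radians(12)]); print(np.round(p[:2],4),round(np.degrees(p[2]),1),round(i,3))
go([p[0],p[1],.026],np.degrees(p[2]),0)
E
```

```text
(np.float64(0.43257007121018354), 0.76)
[ 0.4879 -0.058 ] 12.0 0.966
t 25.4 pos [ 0.487  -0.0572  0.1901] j [-0.27 -0.25  1.96 -0.    1.43  1.09] F [-0.1  0.  -0.5] w 0.749
slide(mm, current axes) [  0.7   0.9 164.1] rotvec deg [ 0.02 -0.01  0.27]
```

View pics/w14.png

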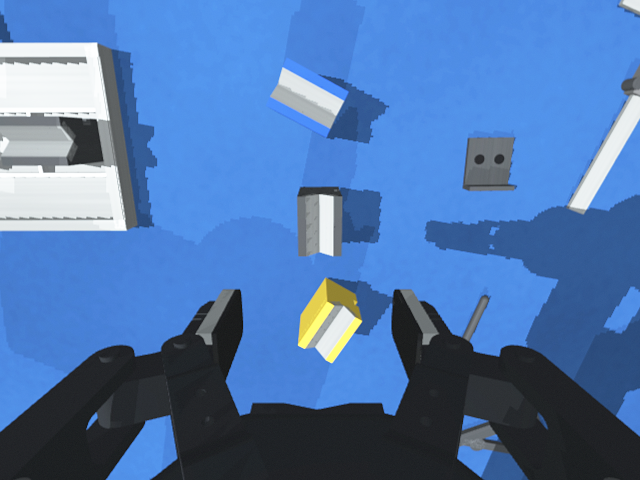

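die_b (320,221) is centred; the yellow and blue ones are clear. Descend and grip.

Request:
jog_arm:
  increments:
    - {"slide": [0.7, 0.9, 30], "rotation": [0, 0, 0.3]}
    - {"slide": [0, 0, 35], "rotation": [0, 0, 0]}
    - {"slide": [0, 0, 35], "rotation": [0, 0, 0]}
    - {"slide": [0, 0, 35], "rotation": [0, 0, 0]}
    - {"slide": [0, 0, 20], "rotation": [0, 0, 0]}
    - {"slide": [0, 0, 8], "rotation": [0, 0, 0]}
    - {"slide": [0, 0, 0], "rotation": [0, 0, 0]}
    - {"slide": [0, 0, 0], "rotation": [0, 0, 0]}

```text
time: 26.07
tool_pos: [0.4887, -0.0588, 0.028]
tool_rot: [0.0, 0.995, 0.103, 0.001]
contact_force: [0.9, 0.2, 1.8]
gripper_width: 0.752
```

Request:
jog_arm:
  increments:
    - {"slide": [0, 0, 0], "rotation": [0, 0, 0]}
    - {"slide": [0, 0, 0], "rotation": [0, 0, 0]}
    - {"slide": [0, 0, 0], "rotation": [0, 0, 0]}
    - {"slide": [0, 0, 0], "rotation": [0, 0, 0]}
    - {"slide": [0, 0, 0], "rotation": [0, 0, 0]}
    - {"slide": [0, 0, 0], "rotation": [0, 0, 0]}
    - {"slide": [0, 0, 0], "rotation": [0, 0, 0]}
  fingers: 0.0

```text
time: 26.65
tool_pos: [0.4899, -0.0591, 0.0297]
tool_rot: [0.001, 0.995, 0.102, 0.002]
contact_force: [-0.2, 2.1, 7.2]
gripper_width: 0.406
```

```bash
python3 - <<'E'
from fit import *
f=optics.grab_frame("wrist"); cv2.imwrite("pics/w15.png",f["frame"])
go([.4879,-.058,.026],12,0)
E
```

```text
t 26.7 pos [ 0.4899 -0.0591  0.0296] j [-0.27 -0.04  2.07 -0.    1.11  1.1 ] F [-0.5  1.5  7.7] w 0.412
slide(mm, current axes) [-1.8 -1.5  3.6] rotvec deg [ 0.13 -0.24 -0.27]
```

View pics/w15.png

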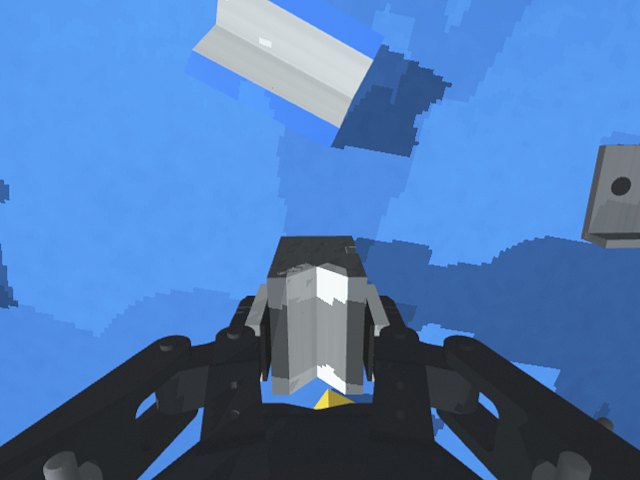

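die_b is gripped (0.41), groove notch (350,250) on the tool +y side, which will face the handle after the turn. Lift, turn, carry.

Request:
jog_arm:
  increments:
    - {"slide": [0, 0, -8], "rotation": [0, 0, 0]}
    - {"slide": [0, 0, -20], "rotation": [0, 0, 0]}
    - {"slide": [0, 0, -35], "rotation": [0, 0, 0]}
    - {"slide": [0, 0, -35], "rotation": [0, 0, 0]}
    - {"slide": [0, 0, -35], "rotation": [0, 0, 0]}
    - {"slide": [0, 0, -27], "rotation": [0, 0, 0]}
    - {"slide": [0, 0, 0], "rotation": [0, 0, -6.9]}
    - {"slide": [0, 0, 0], "rotation": [0, 0, -6.9]}
    - {"slide": [0, 0, 0], "rotation": [0, 0, -6.9]}
    - {"slide": [0, 0, 0], "rotation": [0, 0, -6.9]}
    - {"slide": [0, 0, 0], "rotation": [0, 0, -6.9]}
    - {"slide": [0, 0, 0], "rotation": [0, 0, -6.9]}
    - {"slide": [0, 0, 0], "rotation": [0, 0, -6.9]}
    - {"slide": [0, 0, 0], "rotation": [0, 0, -6.9]}
    - {"slide": [0, 0, 0], "rotation": [0, 0, -6.9]}
    - {"slide": [0, 0, 0], "rotation": [0, 0, -6.9]}
    - {"slide": [0, 0, 0], "rotation": [0, 0, -6.9]}
    - {"slide": [0, 0, 0], "rotation": [0, 0, -6.9]}
    - {"slide": [0, 0, 0], "rotation": [0, 0, -6.9]}
    - {"slide": [0, 0, 0], "rotation": [0, 0, 0]}

```text
time: 28.37
tool_pos: [0.4866, -0.0584, 0.1859]
tool_rot: [-0.001, 0.633, 0.775, -0.001]
contact_force: [-0.3, -0.3, -5.0]
gripper_width: 0.409
```

Request:
jog_arm:
  increments:
    - {"slide": [20, 4, 0], "rotation": [0, 0, 0]}
    - {"slide": [28, 6, 0], "rotation": [0, 0, 0]}
    - {"slide": [28, 6, 0], "rotation": [0, 0, 0]}
    - {"slide": [28, 6, 0], "rotation": [0, 0, 0]}
    - {"slide": [28, 6, 0], "rotation": [0, 0, 0]}
    - {"slide": [28, 6, 0], "rotation": [0, 0, 0]}
    - {"slide": [28, 6, 0], "rotation": [0, 0, 0]}
    - {"slide": [28, 6, 0], "rotation": [0, 0, 0]}
    - {"slide": [28, 6, 0], "rotation": [0, 0, 0]}
    - {"slide": [28, 6, 0], "rotation": [0, 0, 0]}
    - {"slide": [12, 3, 0], "rotation": [0, 0, 0]}
    - {"slide": [0, 0, 0], "rotation": [0, 0, 0]}
    - {"slide": [0, 0, 0], "rotation": [0, 0, 0]}

```text
time: 29.45
tool_pos: [0.4908, 0.2316, 0.1863]
tool_rot: [0.0, 0.633, 0.774, -0.001]
contact_force: [0.0, -0.5, -6.9]
gripper_width: 0.408
```

```bash
python3 - <<'E'
from fit import *
f=optics.grab_frame("wrist"); cv2.imwrite("pics/w16.png",f["frame"])
go([.4933,.2341,.0327],101.8,0)
for X0 in ((.479,.2965),(.4655,.361)):
    b=near(f,"kept_1_center","wrist",[*X0,.0305])
    if b is None: print("none");continue
    p,i=fit([f],[b[1]],np.array((50,36,55))/1000,.0305,[*X0,np.radians(-78.3)]); print(b[0],b[2],np.round(p[:2],4),round(np.degrees(p[2]),1),round(i,3))
E
```

```text
t 29.5 pos [0.491  0.2311 0.1864] j [ 0.3  -0.11  1.85 -0.    1.4   0.11] F [ 0.2  0.8 -6.8] w 0.41
slide(mm, current axes) [  2.8   3.  153.7] rotvec deg [-0.07  0.1  -0.45]
0.7267020391428631 0.69 [0.479  0.2958] -77.3 0.975
89.78367938807556 0.69 [0.4655 0.361 ] -78.3 -0.0
```

View pics/w16.png

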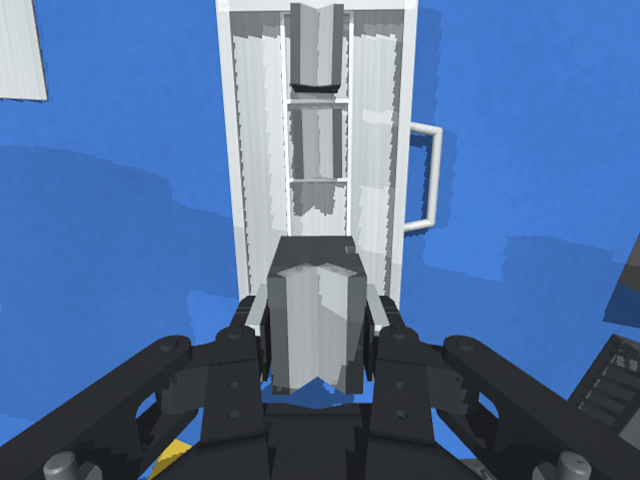

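Aligned: the held die's mid column (317) matches the kept dies (318), groove on the handle side. Lowering into pocket_2.

Request:
jog_arm:
  increments:
    - {"slide": [1.5, 1.5, 25], "rotation": [0, 0, -0.4]}
    - {"slide": [1.3, 1.5, 30], "rotation": [0, 0, 0]}
    - {"slide": [0, 0, 30], "rotation": [0, 0, 0]}
    - {"slide": [0, 0, 25], "rotation": [0, 0, 0]}
    - {"slide": [0, 0, 10], "rotation": [0, 0, 0]}
    - {"slide": [0, 0, 0], "rotation": [0, 0, 0]}
    - {"slide": [0, 0, 0], "rotation": [0, 0, 0]}

```text
time: 30.18
tool_pos: [0.4943, 0.2345, 0.0675]
tool_rot: [0.0, 0.631, 0.776, -0.0]
contact_force: [1.1, 0.6, -4.7]
gripper_width: 0.411
```

```bash
python3 - <<'E'
from fit import *
f=optics.grab_frame("wrist"); cv2.imwrite("pics/w17.png",f["frame"])
go([.4933,.2341,.0327],101.8,0)
E
```

```text
t 30.23 pos [0.4955 0.235  0.069 ] j [ 0.31  0.03  1.92 -0.    1.19  0.1 ] F [ 0.4  0.1 -5.2] w 0.411
slide(mm, current axes) [-0.4 -2.4 36.3] rotvec deg [ 0.2   0.03 -0.04]
```

View pics/w17.png

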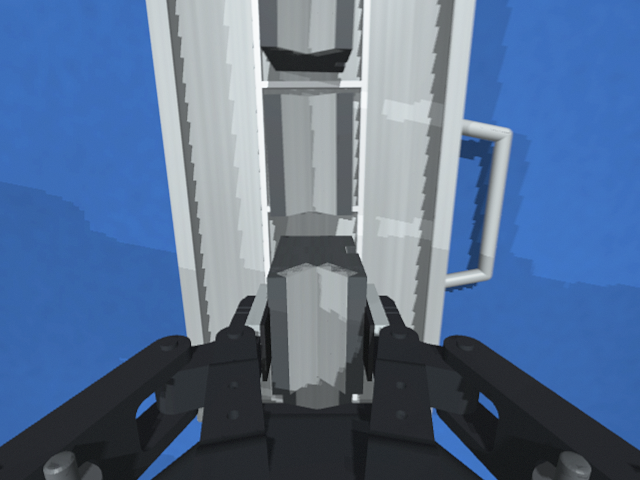

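One thing to check before lowering: which object shows at (310,150).

```bash
python3 - <<'E'
from h import *
f=optics.grab_frame("wrist")
a=np.radians(11.75);R=np.array([[np.cos(a),-np.sin(a)],[np.sin(a),np.cos(a)]]);t=np.array([.4865,.2647])
def P(x,y,z): 
    w=R@[x,y]+t; return np.round(proj(f,[w[0],w[1],z])).tolist()
for y in(-.066,0,.066,.132): print("rib",y,P(-.026,y,.011),P(.026,y,.011))
for k,y in(("k1",.033),("k2",.099)): print(k,"top",P(-.018,y-.025,.058),P(.018,y-.025,.058),P(-.018,y+.025,.058),"foot",P(0,y-.025,.003))
for r in silhouettes("kept_1_center","wrist"): print(r["score"],r["bbox"])
im=f["frame"]; cv2.imwrite("pics/w18.png",cv2.resize(im[0:260,220:410],None,fx=3,fy=2.3,interpolation=cv2.INTER_CUBIC))
for n in("top","scene"):
    g=optics.grab_frame(n)["frame"]; cv2.imwrite(f"pics/{n}18.png",g)
E
```

```text
rib -0.066 [269.0, 313.0] [352.0, 313.0]
rib 0 [265.0, 210.0] [355.0, 210.0]
rib 0.066 [260.0, 86.0] [359.0, 86.0]
rib 0.132 [254.0, -66.0] [364.0, -66.0]
k1 top [268.0, 214.0] [349.0, 214.0] [263.0, 92.0] foot [310.0, 194.0]
k2 top [261.0, 48.0] [354.0, 48.0] [255.0, -112.0] foot [310.0, 72.0]
0.84 [259.5, 97.0, 350.1, 216.5]
```

View pics/w18.png

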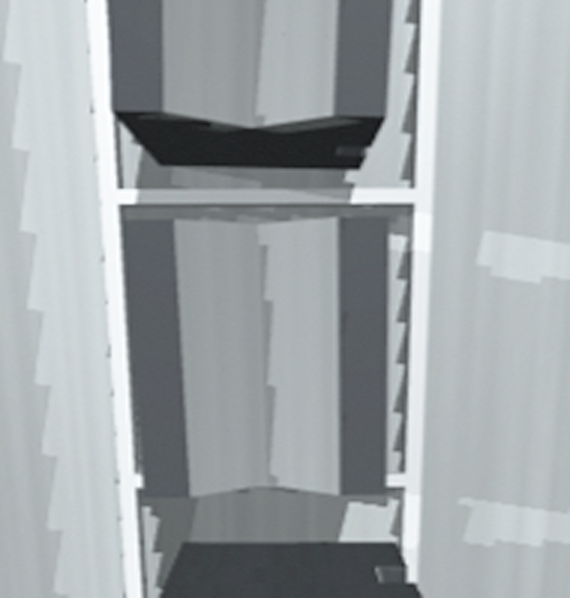

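View pics/scene18.png

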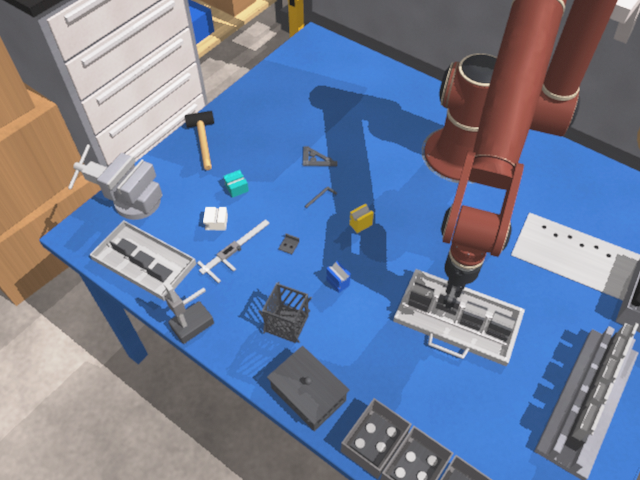

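It's kept_1: predicted rows 92–214, silhouette rows 97–216. The held die is above the free pocket_2. Continue down with a small -y correction.

Request:
jog_arm:
  increments:
    - {"slide": [0, -1, 10], "rotation": [0, 0, 0]}
    - {"slide": [0, -1, 10], "rotation": [0, 0, 0]}
    - {"slide": [0, 0, 7], "rotation": [0, 0, 0]}
    - {"slide": [0, 0, 3], "rotation": [0, 0, 0]}
    - {"slide": [0, 0, 1], "rotation": [0, 0, 0]}
    - {"slide": [0, 0, 0], "rotation": [0, 0, 0]}
    - {"slide": [0, 0, 0], "rotation": [0, 0, 0]}

```text
time: 31.02
tool_pos: [0.4922, 0.2347, 0.0361]
tool_rot: [0.0, 0.631, 0.776, -0.0]
contact_force: [0.6, 0.5, -5.4]
gripper_width: 0.414
```

Request:
jog_arm:
  increments:
    - {"slide": [0, 0, 0.5], "rotation": [0, 0, 0]}
    - {"slide": [0, 0, 0.5], "rotation": [0, 0, 0]}
    - {"slide": [0, 0, 0], "rotation": [0, 0, 0]}

```text
time: 31.27
tool_pos: [0.4922, 0.2347, 0.0354]
tool_rot: [0.001, 0.631, 0.776, 0.0]
contact_force: [0.0, 0.9, -5.8]
gripper_width: 0.415
```

Request:
jog_arm:
  increments:
    - {"slide": [0, 0, 0.5], "rotation": [0, 0, 0]}
    - {"slide": [0, 0, 0.5], "rotation": [0, 0, 0]}
    - {"slide": [0, 0, 0.5], "rotation": [0, 0, 0]}
    - {"slide": [0, 0, 0], "rotation": [0, 0, 0]}

```text
time: 31.6
tool_pos: [0.4919, 0.2346, 0.0334]
tool_rot: [0.0, 0.631, 0.776, -0.0]
contact_force: [-0.5, -0.1, -5.2]
gripper_width: 0.408
```

Request:
jog_arm:
  increments:
    - {"slide": [0, 0, 0.5], "rotation": [0, 0, 0]}
    - {"slide": [0, 0, 0.5], "rotation": [0, 0, 0]}
    - {"slide": [0, 0, 0], "rotation": [0, 0, 0]}

```text
time: 31.85
tool_pos: [0.4921, 0.2346, 0.0328]
tool_rot: [0.0, 0.631, 0.776, -0.0]
contact_force: [-1.5, -1.1, -4.8]
gripper_width: 0.408
```

Request:
jog_arm:
  increments:
    - {"slide": [0, 0, 0.4], "rotation": [0, 0, 0]}
    - {"slide": [0, 0, 0.3], "rotation": [0, 0, 0]}
    - {"slide": [0, 0, 0], "rotation": [0, 0, 0]}

```text
time: 32.1
tool_pos: [0.4921, 0.2346, 0.0327]
tool_rot: [0.0, 0.63, 0.776, -0.0]
contact_force: [-3.9, -2.1, 4.5]
gripper_width: 0.408
```

Seated at the expected 0.0327. Release, retreat, look.

Request:
jog_arm:
  increments:
    - {"slide": [0, 0, 0], "rotation": [0, 0, 0]}
    - {"slide": [0, 0, 0], "rotation": [0, 0, 0]}
    - {"slide": [0, 0, 0], "rotation": [0, 0, 0]}
    - {"slide": [0, 0, 0], "rotation": [0, 0, 0]}
    - {"slide": [0, 0, 0], "rotation": [0, 0, 0]}
    - {"slide": [0, 0, -10], "rotation": [0, 0, 0]}
    - {"slide": [0, 0, -25], "rotation": [0, 0, 0]}
    - {"slide": [0, 0, -35], "rotation": [0, 0, 0]}
    - {"slide": [0, 0, -35], "rotation": [0, 0, 0]}
    - {"slide": [0, 0, -35], "rotation": [0, 0, 0]}
    - {"slide": [0, 0, -30], "rotation": [0, 0, 0]}
    - {"slide": [-30, 0, -20], "rotation": [0, 0, 0]}
    - {"slide": [-35, 0, -10], "rotation": [0, 0, 0]}
    - {"slide": [-35, 0, 0], "rotation": [0, 0, 0]}
    - {"slide": [-35, 0, 0], "rotation": [0, 0, 0]}
    - {"slide": [-35, 0, 0], "rotation": [0, 0, 0]}
    - {"slide": [0, 0, 0], "rotation": [0, 0, 0]}
    - {"slide": [0, 0, 0], "rotation": [0, 0, 0]}
  fingers: 0.75

```text
time: 33.6
tool_pos: [0.527, 0.067, 0.2327]
tool_rot: [0.001, 0.632, 0.775, 0.0]
contact_force: [-0.2, 0.5, -0.0]
gripper_width: 0.746
```

```bash
python3 - <<'E'
from fit import *
s=state(); print(s["time"],s["tool_pos"],s["contact_force"])
F={n:optics.grab_frame(n) for n in("wrist","top","scene")}
for n in F: cv2.imwrite(f"pics/{n}20.png",F[n]["frame"])
cv2.imwrite("pics/t20c.png",cv2.resize(F["top"]["frame"][210:310,95:240],None,fx=5,fy=5,interpolation=cv2.INTER_CUBIC))
cv2.imwrite("pics/s20c.png",cv2.resize(F["scene"]["frame"][260:370,380:530],None,fx=5,fy=5,interpolation=cv2.INTER_CUBIC))
for n in("wrist","top","scene"):
  for X0 in ((.507,.168),(.493,.232),(.479,.2965),(.4655,.361)):
    b=near(F[n],"die_a",n,[*X0,.0305])
    if b is None or b[0]>12: print(n,X0,"none");continue
    p,i=fit([F[n]],[b[1]],np.array((50,36,55))/1000,.0305,[*X0,np.radians(-78.3)]); print(n,X0,b[2],np.round(p[:2],4),round(np.degrees(p[2]),1),round(i,3))
E
```

```text
33.6 [0.52698345 0.06696505 0.23272928] [-0.23766573  0.5310501  -0.03153936]
wrist (0.507, 0.168) 0.55 [0.5089 0.1677] -77.8 0.924
wrist (0.493, 0.232) 0.77 [0.493  0.2332] -77.2 0.985
wrist (0.479, 0.2965) none
wrist (0.4655, 0.361) none
top (0.507, 0.168) 0.45 [0.5167 0.1851] -120.6 0.102
top (0.493, 0.232) none
top (0.479, 0.2965) none
top (0.4655, 0.361) none
scene (0.507, 0.168) 0.93 [0.5104 0.1694] -75.1 0.921
scene (0.493, 0.232) 0.97 [0.4938 0.2347] -76.6 0.911
scene (0.479, 0.2965) none
scene (0.4655, 0.361) 0.54 [0.4665 0.3617] -82.1 0.932
```

View pics/wrist20.png

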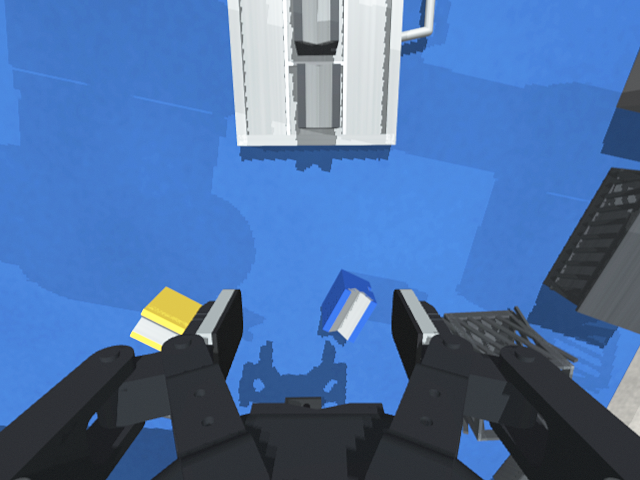

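View pics/s20c.png

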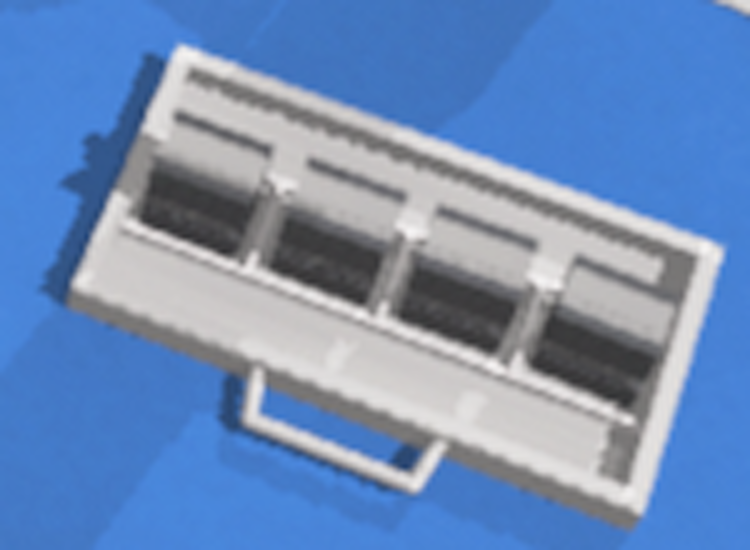

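View pics/top20.png

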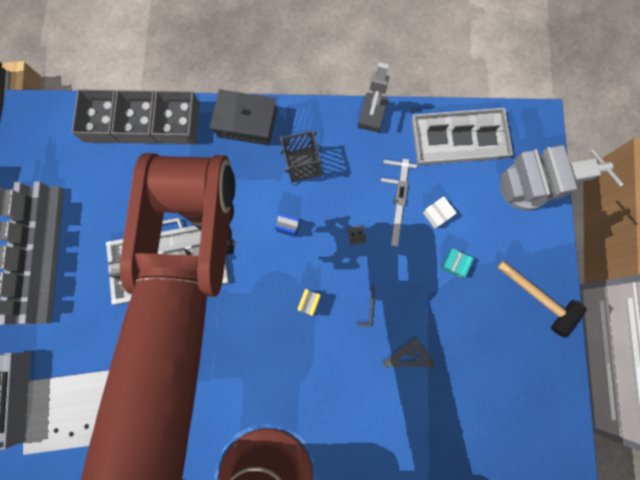

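All four dies stand in a row in the scene crop, at (200,190), (330,230), (460,280) and (605,320), with all grooves facing the handle. The clip, caliper, hex key, mallet and look-alikes are at the same pixels as before. Handing in.

```bash
python3 -c "
from plant import manip,state
print(manip.job_done()); print(state()['time'])"
```

```text
the job is handed in; nothing more can be done
None
the job is handed in; nothing more can be done
```

Both loose dies are back in the tray, standing on their foot with the V up and the groove towards the pull-handle side. I handed the job in at about 34 s of the 70 s limit.

- **die_a:** I gripped it by its ends with the tool tilted, turned it 90°, stood it on open table, regripped it across its width and set it into pocket_1.
- **die_b:** I gripped it across its width, turned it 90° and set it into pocket_2.
- **Forces:** Each die was lowered until the weight came off, then released. The forces I read stayed under about 9 N.

**Last checks:**
- The wrist camera put die_a at (0.509, 0.168) and die_b at (0.493, 0.233), both about 2 mm or less from the pocket centres I worked out.
- The scene picture shows all four dies in one row with their grooves to the handle.
- The neighbouring die, kept_1, still measured where it was before. The bystanders and look-alikes had not visibly moved.

**What failed or disagreed:**
- My first move call was refused because its rows had no rotation entries.
- In the last top view the arm hid the tray, so the networks' fits there were unusable.
- The last scene camera fits came out 1–2 mm and 1–3° off the wrist ones, which is about what they can resolve.
- At the end kept_1 was out of the wrist view and was not found by the other cameras, and kept_2 could only be fitted in the scene camera, at (0.4665, 0.3617). I judged kept_1 from the scene picture.

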